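Free the stuck specimen cups and load the imaging dock

ROBOT

A 6-joint arm with a two-finger parallel gripper is mounted at the origin on the work surface. World frame = base frame: x ahead of the robot, y to its left, z up, the work surface at z = 0. Lengths are in mm, angles in rad, forces in N, time in s.
With the tool pointing down it reaches from about 250 to 800 mm from the base axis. Payload 8.5 kg.
Tool frame: the origin (TCP) lies between the finger pads; the fingertips stand 11 mm ahead of it and the grasp point (between the pads) lies 8 mm behind it (robot.tip_reach is the z of the fingertips in the tool frame, in mm); z points along the fingers, y is the line along which they close (so a half turn about z gives the same grasp; the last joint's range is limited). The gripper opens to 85 mm and grips with 20 to 120 N. Pads are 22 mm wide; open, the fingers measure 114 mm over their backs; the gripper's body (76 mm by 85 mm) begins 54 mm behind the grasp point. The pads swing forward as they close: fully open they stand 13 mm farther back than shut.
Start: joints at [-1.292, 0.238, -0.013, 1.319, 0, 1.571], TCP at [144.467, -504.684, 211.976] pointing down, gripper open.
Joint ranges: [-2.66, 2.66], [-1.03, 1.9], [-1.14, 1.46], [-1.82, 2.27], [-1.45, 1.34], [-3.14, 3.14]. Speed limits (rad/s): [2.22, 2.22, 2.79, 3.14, 3.14, 3.14].

INTERFACE

Orientations are given as a unit quaternion [w, x, y, z].
In Python, from rig import robot gives the robot as it stands.
- The arm moves only by the tool arm_command, never from a script. Its argument "series" is a list of rows, each a list of 2 entries, a list of its own where there are three numbers: the shift along the tool's x, y, z in cm, then the turn, a rotation vector about the tool's x, y, z in degrees. A call has 1 to 10 rows; each row shifts and turns the commanded pose from where the row before left it, along the tool's axes as they then stand; what a row does not reach is not made up. A row lasts 1/8 s, in which the tool goes at most 62.5 mm and 10.7 degrees, less where a joint would pass 70% of its speed; a pose out of reach is approached as far as the arm can. A call with a gripper value outside its range is refused whole. "grip" is the finger opening in cm, from 0 to 8.54, set as the call begins (left out, the last holds). The fingers move at their own pace and stop on an object; the grip force is fixed at half the most. Time passes only in rows, so rows that do not move let the fingers close. It gives the time, the measured TCP pose, the force, the opening and the grip force at its end, in the units of the state.
- robot.state(): the state, without advancing time (a new reading comes with each control period).
- robot.get_image(name): name is "scene" or "side" or "wrist"; returns a dict with "color" (420x560x3 uint8, red, green, blue), "z_map" (420x560 float32, mm along the optical axis (not along the pixel's ray), 0 where there is no reading), "intrinsics" (3x3 intrinsics, pixels), "origin" and "orientation" of the camera in the world. Camera axes: x right, y up, looking along -z (the intrinsics and any distortion apply to the point x, -y, -z); pixel columns grow to the right and rows downward; lengths in mm; the calibration is good to about 2 mm. A picture is of the moment at which its call begins.
- robot.job_done(): hands the job in; it is judged then, once.
The state is a dict: "time_s": time; "q": joint angles; "qvel": joint speeds; "tau": joint torques, N m; "position": TCP position; "eef_rot": TCP orientation; "ft_force": force on the tool from outside, world axes, zero at the start; "moment": the same for the moment, N m; "gripper_width": finger opening in mm; "grasp_force": force on a finger pad.
Only numpy, scipy, OpenCV 4.12 (cv2) and the standard library are available. Lean on these libraries where they do the work, as an engineer would, in place of code of your own. Each camera call takes 0.05 s, during which the arm holds its last target. There are 200 camera calls.

TASK

Lift the clear cover off the white carrier by its knob and set it down on the green mat, twist and pull every specimen cup out of its well by the rim, and stand them all upright side by side on the dock's pulled-out tray. Then, with the cups on it, push the tray fully home under the hood, and put the cover back squarely on the middle of the empty carrier; never tip a cup over, and leave the other things on the table where they are.

Things in the scene. Friction and masses are not known exactly. Their poses are not given: they have to be found in the camera images.
- carrier: Fixed white box with a grey deck, 190 x 190 mm, deck 56 mm above the table; origin at the centre of its underside, z up. Four wells at (+-42, +-42) mm in its own x, y; each opening in the deck is a rectangle 56 mm along the carrier's x by 72 mm along its y, with yellow marks at both ends of the long (y) way. Below the deck a cup is free to turn.
- carrier_deck (a point): Middle of the deck's top face; axes as the carrier's. Each cup's lugs start caught under the deck, within 20 degrees of the carrier's x axis: it cannot come straight up. Turned either way till the lugs are 50 to 90 degrees from x (90 = at the yellow marks), it draws straight up. Hidden rubber cheeks grip it: about 0.2 N m to turn, about 10 N to pull for the first 25 mm.
- cover: Clear square cover with orange trim, loose, open below, 166 x 166 mm outside, 70 mm tall, walls 4 mm, 0.3 kg, standing on the carrier's deck over the cups; origin at the centre of its lower edge plane (56 mm above the table at the start), z up, x and y along its sides. Lift it at least 60 mm to clear the cups.
- cover_knob (a point): Centre of the top face of the cover's orange knob: upright cylinder 30 mm in diameter, 40 mm tall, on the middle of the cover; this point is 110 mm above the cover's origin.
- mat: Fixed green mat 190 x 190 x 3 mm where the cover is put while it is off; origin at the centre of its underside. It and the carrier may have changed places.
- dock: Fixed imaging dock: a clear hood 330 mm wide (its y), roof underside 145 mm and roof top 155 mm above the table, open at the front (towards its -x); origin on the table, below the centre of the tray when home. The front edge of the roof is 62 mm ahead (-x) of the origin; a camera box stands on the back of the roof.
- tray (a joint): How far the dock's tray is pulled out, in m: 0 = fully home under the hood, 0.14 = fully out at its stop. It slides along the dock's -x, needs about 2 N, stays where it is left.
- tray_floor (a point): Centre of the upper face of the tray's floor (20 mm above the table), axes as the dock's; it moves with the tray. The floor is 102 mm along x by 272 mm along y, with a border 10 mm high. Room for three cups side by side along y, for instance 88 mm apart.
- tray_knob (a point): Centre of the top face of the tray's black pull knob: upright cylinder 24 mm in diameter, 50 mm tall, 108 mm ahead (-x) of the tray's centre; this point is 70 mm above the table; moves with the tray.
- cup0: Blue cup 100 mm tall, 0.15 kg; origin at the centre of its underside, z up. Foot 50 mm across up to 52 mm, then hollow, flaring to 58 mm at the rim (wall 4, inside 48 deep). Red lugs along its +x and -x, 66 mm over the ends, 10 wide, 34 to 40 mm up; red stripes lead from them to the rim. Starts stuck in a carrier well, underside 6 mm above the table. May be absent.
- cup1: Blue cup 100 mm tall, 0.15 kg; origin at the centre of its underside, z up. Foot 50 mm across up to 52 mm, then hollow, flaring to 58 mm at the rim (wall 4, inside 48 deep). Red lugs along its +x and -x, 66 mm over the ends, 10 wide, 34 to 40 mm up; red stripes lead from them to the rim. Starts stuck in a carrier well, underside 6 mm above the table. May be absent.
- cup2: Blue cup 100 mm tall, 0.15 kg; origin at the centre of its underside, z up. Foot 50 mm across up to 52 mm, then hollow, flaring to 58 mm at the rim (wall 4, inside 48 deep). Red lugs along its +x and -x, 66 mm over the ends, 10 wide, 34 to 40 mm up; red stripes lead from them to the rim. Starts stuck in a carrier well, underside 6 mm above the table. May be absent.
- cup3: Blue cup 100 mm tall, 0.15 kg; origin at the centre of its underside, z up. Foot 50 mm across up to 52 mm, then hollow, flaring to 58 mm at the rim (wall 4, inside 48 deep). Red lugs along its +x and -x, 66 mm over the ends, 10 wide, 34 to 40 mm up; red stripes lead from them to the rim. Starts stuck in a carrier well, underside 6 mm above the table. May be absent.
- amber_a: Bystander, leave alone: tall amber bottle, 64 mm across, 150 mm tall. Origin at its underside or middle.
- amber_b: Bystander, leave alone: amber bottle, 54 mm across, 120 mm tall. Origin at its underside or middle.
- mug: Bystander, leave alone: white mug, 76 mm across, 85 mm tall. Origin at its underside or middle.
- well_rack: Bystander, leave alone: white open compartment tray 90 x 130 x 40 mm. Origin at its underside or middle.
- slide_box: Bystander, leave alone: flat blue box 60 x 90 x 35 mm. Origin at its underside or middle.
- brush: Bystander, leave alone: small brush lying flat. Origin at its underside or middle.
- jar: Bystander, leave alone: white jar with blue cap, 70 mm across, 80 mm tall. Origin at its underside or middle.
Not all that is in view belongs to the job. What is meant by the cover is not turquoise, and is the smaller of those in its own colour.

How it is judged:
By the outcome, as a careful person would: the job done as asked, in the order asked, and still so for the second after the job is handed in, with the robot touching nothing.
Of cup0, cup1, cup2, cup3 only 2 to 3 are there at a start; the rules pass over those that are not, and their reading is None.
At some moment in a run one of cover may be knocked a few centimetres aside while the robot is not near it.
It also fails if it takes over 210 s, if anything falls off the work surface, if the arm or the gripper's body presses on something with over 40 N, if the wrist force passes 120 N, or if a joint passes its speed limit or range.

## Working session

There is one attempt and no reset: what is moved stays moved. The work goes in short steps, Python scripts to look and compute and a tool call to move; the robot and the scene stay as the last step left them, time stands still between calls to the robot, and variables do not carry over. Pictures are saved under pics/ and viewed, at most 14 in all, crops included, and the job is handed in when it is done.

Besides the shell and the picture viewer there is one more tool, called after "Emit:" as a command line: name --argument value ..., lists and objects as JSON in quotes. arm_command: Moves the arm, as the interface text tells. Its arguments: {"type":"object","properties":{"series":{"type":"array"},"grip":{"type":"number"}},"required":["series"]}

```bash
mkdir -p pics; ls; cat > h.py <<'E'
import numpy as np, cv2
from rig import robot
from scipy.spatial.transform import Rotation as R
def rot(q): return R.from_quat([q[1],q[2],q[3],q[0]]).as_matrix()
def cloud(im):
    K=np.array(im["intrinsics"]);z=im["z_map"];v,u=np.indices(z.shape)
    x=(u-K[0,2])/K[0,0]*z;y=(v-K[1,2])/K[1,1]*z
    return np.stack([x,-y,-z],-1)@rot(im["orientation"]).T+np.array(im["origin"])
def ray(im,u,v,h):
    K=np.array(im["intrinsics"]);d=rot(im["orientation"])@np.array([(u-K[0,2])/K[0,0],-(v-K[1,2])/K[1,1],-1])
    o=np.array(im["origin"]);return o+d*(h-o[2])/d[2]
def save(im,n,s=1): cv2.imwrite(f"pics/{n}.png",cv2.resize(im["color"][:,:,::-1],None,fx=s,fy=s))
E
python3 - <<'E'
from h import *
import pickle
for n in ["scene","side"]:
    im=robot.get_image(n); save(im,n+"0",1.4); pickle.dump(im,open(n+"0.pkl","wb")); print(n,im["origin"],im["orientation"],im["intrinsics"],im.keys())
print(robot.state())
E
```

```text
pics
scene [1488.83930724 -365.67473943 1086.96831154] [0.7520374  0.32288594 0.23549187 0.52414501] [[417.77185881   0.         282.09631467]
 [  0.         417.77185881 205.30781586]
 [  0.           0.           1.        ]] dict_keys(['color', 'z_map', 'intrinsics', 'origin', 'orientation'])
side [-470.9346985   460.33077751 1130.60827841] [-0.48126712 -0.21859067  0.34554144  0.77537165] [[434.80896155   0.         270.99549754]
 [  0.         434.80896155 217.35310546]
 [  0.           0.           1.        ]] dict_keys(['color', 'z_map', 'intrinsics', 'origin', 'orientation'])
{'time_s': 0.1, 'q': array([-1.29201435e+00,  2.38722589e-01, -1.41389758e-02,  1.31923660e+00,
        2.18288880e-05,  1.57079287e+00]), 'qvel': array([-0.00039524, -0.00096799,  0.00112438,  0.00058777,  0.00036646,
        0.00122812]), 'tau': array([-2.02303716e-03, -5.39720678e+01,  3.46998346e+01,  1.34737574e-02,
       -2.98681459e-05,  4.97959689e-06]), 'position': array([ 144.36897678, -504.34449393,  211.45306319]), 'eef_rot': array([-6.46120014e-04,  9.90300348e-01,  1.38941707e-01, -7.96287061e-05]), 'ft_force': array([ 0.71947793, -0.09824072, -0.20780892]), 'moment': array([-0.02174239, -0.0451529 ,  0.02329738]), 'grasp_force': 0.0, 'gripper_width': 85.47640768317403}
```

View pics/scene0.png

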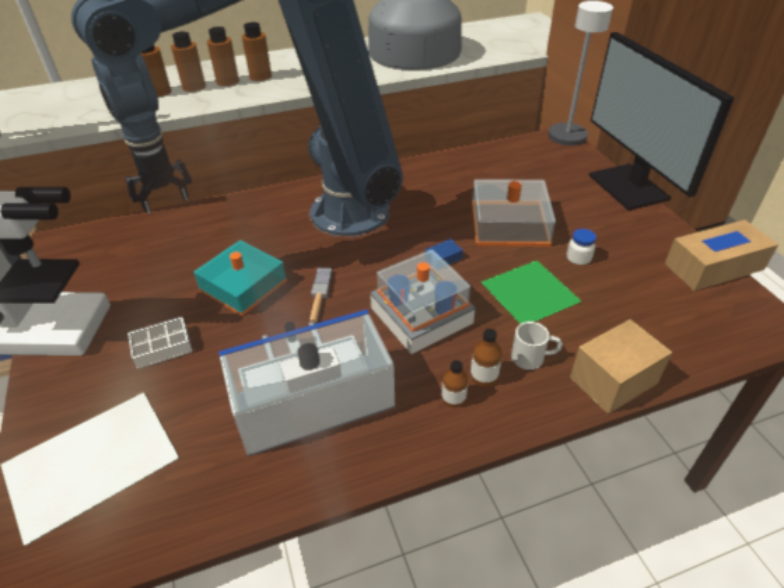

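View pics/side0.png

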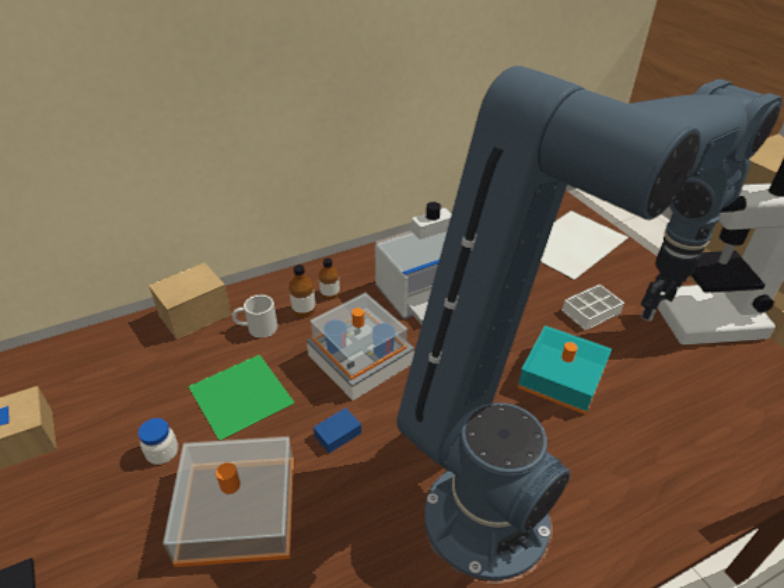

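Scene view (1.4x): the job's cover (orange trim, small) stands on the carrier at (422,300), with its knob at (423,271). At least two blue cups show below it. The mat is at (530,290) and the dock at (305,380), with its front facing the robot. The turquoise cover and the big clear cover are decoys.

```bash
cat > m0.py <<'E'
from h import *
import pickle
for n,boxes in [("scene",{"knob":(405,258,440,290),"mat":(475,255,585,330)}),("side",{"knob":(345,303,370,330),"mat":(185,350,300,440),"roofedge":(395,255,440,275)})]:
    im=pickle.load(open(n+"0.pkl","rb"));P=cloud(im);hsv=cv2.cvtColor(im["color"],cv2.COLOR_RGB2HSV)
    for k,b in boxes.items():
        x0,y0,x1,y1=[int(t/1.4) for t in b]; m=np.zeros(hsv.shape[:2],np.uint8); m[y0:y1,x0:x1]=1
        H,S=hsv[...,0],hsv[...,1]
        c={"knob":(H<18)&(S>150),"mat":(H>45)&(H<75)&(S>120),"roofedge":(H>100)&(H<125)&(S>100)}[k]
        m=(m>0)&c; p=P[m]; p=p[np.isfinite(p).all(1)]
        print(n,k,m.sum(),p.min(0).round(),p.max(0).round(),np.median(p,0).round(1))
        if k=="mat":
            v,u=np.nonzero(m); q=np.array([ray(im,a,b2,3)[:2] for a,b2 in zip(u,v)],np.float32)
            print(cv2.minAreaRect(q),q.mean(0))
        if k=="knob":
            top=p[p[:,2]>p[:,2].max()-4]; print("top",len(top),top.mean(0))
    if n=="scene":
        m=(hsv[...,0]>100)&(hsv[...,0]<125)&(hsv[...,1]>100); m[:, :155]=0;m[:,285:]=0;m[:220]=0;m[262:]=0
        p=P[m];print("blueedge",len(p),p.min(0),p.max(0)); 
        v,u=np.nonzero(m); q=np.array([ray(im,a,b2,150)[:2] for a,b2 in zip(u,v)],np.float32); print(cv2.minAreaRect(q))
    for (u,v) in ([(310,355),(290,328),(267,345),(415,340),(390,330),(305,374)] if n=="scene" else [(433,210),(350,380),(420,310)]): print(n,(u,v),P[int(v/1.4),int(u/1.4)].round())
E
python3 m0.py
python3 - <<'E'
from h import *
im=robot.get_image("wrist"); save(im,"w0",.7); s=robot.state()
Rt=rot(s["eef_rot"]); print(Rt.T@(np.array(im["origin"])-s["position"]), Rt.T@rot(im["orientation"]),im["intrinsics"])
E
```

```text
scene knob 92 [454.  31. 132.] [523.  56. 172.] [513.9  41.1 159.4]
top 20 [509.2043557   43.39074578 168.90802646]
scene mat 1758 [ 419. -366.   -5.] [1489.  457. 1087.] [534.4 346.5   4.2]
((527.4224853515625, 348.801025390625), (192.00112915039062, 191.82785034179688), 7.842681407928467) [530.4882  348.41333]
blueedge 312 [ 433.51432235 -451.40385167   -3.04675617] [ 610.54762717 -101.64585532  165.75963909]
((589.6035766601562, -287.71575927734375), (13.174497604370117, 330.10601806640625), 1.616314172744751)
scene (310, 355) [ 742. -284.  238.]
scene (290, 328) [ 500. -292.   73.]
scene (267, 345) [ 613. -356.  158.]
scene (415, 340) [617. -19.  48.]
scene (390, 330) [523. -51.   0.]
scene (305, 374) [ 754. -302.  200.]
side knob 100 [-471.   15.  123.] [ 542.  460. 1131.] [494.9  49.  156.4]
top 1 [-470.9346985   460.33077751 1130.60827841]
side mat 2535 [-471.  243.   -8.] [ 634.  460. 1131.] [520.7 352.7   1.7]
((526.1747436523438, 349.32916259765625), (190.97232055664062, 190.47421264648438), 7.820678234100342) [521.5915  351.31778]
side roofedge 77 [-471. -224.  151.] [ 607.  460. 1131.] [ 594.6 -171.4  156.9]
side (433, 210) [ 715. -276.  230.]
side (350, 380) [407. 113.  57.]
side (420, 310) [ 582. -172.   19.]
[  67.76453959    1.1711963  -160.89921906] [[ 2.01551014e-04  9.63324295e-01  2.68339826e-01]
 [ 9.99999919e-01 -2.87650973e-04  2.81546630e-04]
 [ 3.48408921e-04  2.68339748e-01 -9.63324275e-01]] [[345.58028117   0.         286.32981333]
 [  0.         345.58028117 205.20180227]
 [  0.           0.           1.        ]]
```

```bash
cat > plan.py <<'E'
# usage: plan.py "x,y,z,yaw[,slow]" ... ; prints rows; yaw = heading (deg) of tool x, tool z down; slow = max mm per row
import sys, json
from h import *
def rows(wps,pos=None,yaw=None):
    s=robot.state(); p=np.array(s["position"]) if pos is None else pos
    M=rot(s["eef_rot"]); a=np.degrees(np.arctan2(M[1,0],M[0,0])) if yaw is None else yaw
    out=[]
    for w in wps:
        t=np.array(w[:3]);b=w[3];v=w[4] if len(w)>4 else 58; g=(b-a+180)%360-180
        if len(w)>5: g=b-a
        n=max(1,int(np.ceil(max(np.linalg.norm(t-p)/v,abs(g)/10.5))))
        p0=p.copy();a0=a
        for i in range(1,n+1):
            d=p0+(t-p0)*i/n-p; c,si=np.cos(np.radians(a)),np.sin(np.radians(a))
            l=np.round([(c*d[0]+si*d[1])/10,(si*d[0]-c*d[1])/10,-d[2]/10],1 if i<n else 2)
            r=round(-(a0+g*i/n-a),1)
            out.append([l.tolist(),[0,0,r]])
            p=p+np.array([c*l[0]+si*l[1],si*l[0]-c*l[1],-l[2]])*10; a-=r
        out[-1].append("#") if False else None
    return out
if __name__=="__main__":
    o=rows([[float(x) for x in w.split(",")] for w in sys.argv[1:]])
    for i in range(0,len(o),10): print(json.dumps(o[i:i+10]).replace(" ",""))
E
python3 plan.py 300,-350,350,10 560,-80,350,0
```

```text
[[[3.8,-2.1,-2.8],[0,0,1.2]],[[3.8,-2.2,-2.7],[0,0,1.2]],[[3.8,-2.3,-2.8],[0,0,1.2]],[[3.7,-2.3,-2.8],[0,0,1.2]],[[3.64,-2.45,-2.75],[0,0,1.2]],[[4.3,-3.2,0.0],[0,0,1.4]],[[4.3,-3.2,0.0],[0,0,1.4]],[[4.1,-3.4,0.0],[0,0,1.5]],[[4.1,-3.5,0.0],[0,0,1.4]],[[4.0,-3.5,0.0],[0,0,1.4]]]
[[[3.9,-3.7,0.0],[0,0,1.4]],[[3.83,-3.75,0.0],[0,0,1.5]]]
```

View pics/w0.png

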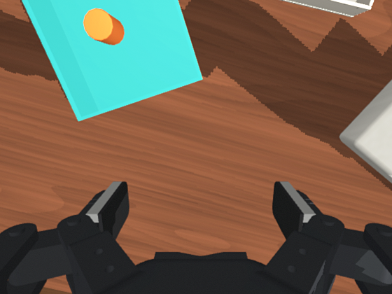

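The wrist view (0.7x) shows the turquoise decoy cover at (110,50) and the fingers at the bottom, so image up is tool x.

Emit:
arm_command --series '[[[3.8,-2.1,-2.8],[0,0,1.2]],[[3.8,-2.2,-2.7],[0,0,1.2]],[[3.8,-2.3,-2.8],[0,0,1.2]],[[3.7,-2.3,-2.8],[0,0,1.2]],[[3.6,-2.4,-2.7],[0,0,1.2]],[[4.3,-3.2,0.0],[0,0,1.4]],[[4.3,-3.2,0.0],[0,0,1.4]],[[4.1,-3.4,0.0],[0,0,1.5]],[[4.1,-3.5,0.0],[0,0,1.4]],[[4.0,-3.5,0.0],[0,0,1.4]]]'

```text
time_s: 1.4
position: [486.4, -156.7, 349.9]
eef_rot: [-0.0, 1.0, 0.025, -0.0]
ft_force: [1.3, -1.5, -0.2]
gripper_width: 85.5
grasp_force: 0.0
```

Emit:
arm_command --series '[[[3.9,-3.7,0.0],[0,0,1.4]],[[3.8,-3.7,0.0],[0,0,1.5]],[[0,0,0],[0,0,0]]]'

```text
time_s: 1.78
position: [561.3, -78.8, 348.4]
eef_rot: [-0.0, 1.0, 0.002, -0.001]
ft_force: [-0.4, 0.0, 0.5]
gripper_width: 85.3
grasp_force: 0.0
```

```bash
python3 - <<'E'
from h import *
import pickle
im=robot.get_image("wrist"); save(im,"w1",1.4); pickle.dump(im,open("w1.pkl","wb"));s=robot.state(); print(s["time_s"],s["position"],s["eef_rot"],im["origin"])
E
```

```text
1.825 [560.20837014 -80.10938651 348.88580573] [-1.31352233e-04  9.99998873e-01  1.15545455e-03 -9.49250817e-04] [629.76976389 -79.85777996 509.24117037]
```

View pics/w1.png

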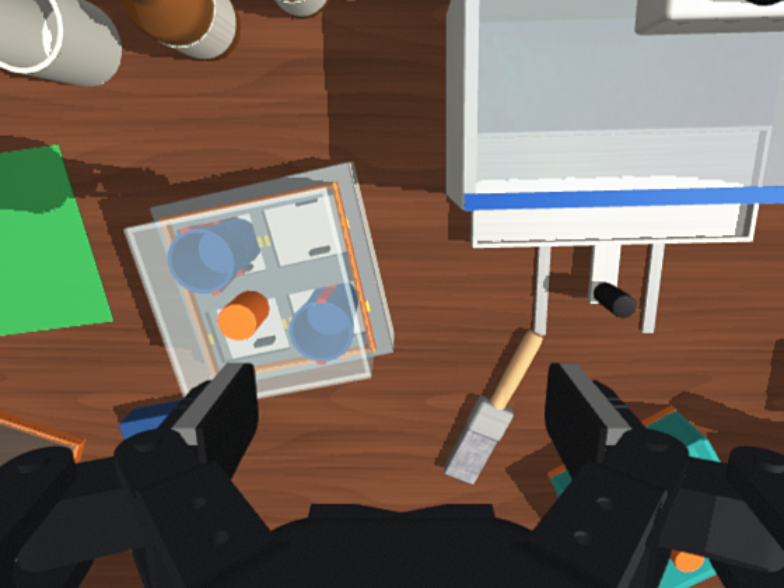

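Wrist view (1.4x): there are two cups at (205,258) and (322,328), with red stripes near the carrier's x axis. The orange knob top is at (240,320). The dock is at right with its tray only partly out: front wall at y≈240, black tray knob top at (622,302), rails reaching down to y≈330, brush tip at (535,335).

```bash
cat > m1.py <<'E'
from h import *
import pickle
im=pickle.load(open("w1.pkl","rb"));P=cloud(im);hsv=cv2.cvtColor(im["color"],cv2.COLOR_RGB2HSV).astype(int);H,S,V=hsv[...,0],hsv[...,1],hsv[...,2]
def box(x0,y0,x1,y1):
    m=np.zeros(H.shape,bool); m[int(y0/1.4):int(y1/1.4),int(x0/1.4):int(x1/1.4)]=1; return m
def onplane(m,h):
    v,u=np.nonzero(m); return np.array([ray(im,a,b,h)[:2] for a,b in zip(u,v)],np.float32)
k=(H<16)&(S>150)&box(205,280,285,365); print("knob z hist",np.percentile(P[k][:,2],[5,50,95]))
kt=k&(P[...,2]>160); q=onplane(kt,166); print("knob top",kt.sum(),cv2.minEnclosingCircle(q))
kt=k&(V>230); q=onplane(kt,166); print("knob bright",kt.sum(),cv2.minEnclosingCircle(q))
y=(H>22)&(H<34)&(S>110)&(V>120)&box(140,180,390,400); n,l,st,c=cv2.connectedComponentsWithStats(y.astype(np.uint8))
for i in range(1,n):
    if st[i,4]>4: print("yellow",st[i,4],(c[i]*1.4).round(),ray(im,*c[i],56)[:2].round(1))
r=((H<6)|(H>172))&(S>90)&box(140,180,390,400); n,l,st,c=cv2.connectedComponentsWithStats(r.astype(np.uint8))
for i in range(1,n):
    if st[i,4]>5: print("red",st[i,4],(c[i]*1.4).round(),ray(im,*c[i],106)[:2].round(1),ray(im,*c[i],46)[:2].round(1))
b=(H>90)&(H<125)&(S>60)&box(140,180,390,400); n,l,st,c=cv2.connectedComponentsWithStats(b.astype(np.uint8))
for i in range(1,n):
    if st[i,4]>100: print("blue",st[i,4],(c[i]*1.4).round(),cv2.minEnclosingCircle(onplane(l==i,106)))
d=(H>100)&(H<125)&(S>120)&box(455,170,784,220); 
q=onplane(d,155); print("roof edge",cv2.minAreaRect(q), np.polyfit(q[:,1],q[:,0],1),q.min(0),q.max(0)); print(np.percentile(P[d][:,2],[10,50,90]))
bk=(V<70)&box(585,275,645,320); print("blk",np.percentile(P[bk][:,2],[5,50,95])); q=onplane(bk&(P[...,2]>66),70); print(cv2.minEnclosingCircle(q))
for n_,px in {"cover TL":(127,229),"TR":(333,183),"BR":(371,376)}.items(): print(n_,ray(im,px[0]/1.4,px[1]/1.4,126).round(1))
for n_,px in {"carr TR":(354,163),"BR":(393,352),"TL":(152,210)}.items(): print(n_,ray(im,px[0]/1.4,px[1]/1.4,56).round(1))
for n_,px in {"trayL":(473,245),"trayR":(752,241)}.items(): print(n_,ray(im,px[0]/1.4,px[1]/1.4,30).round(1),P[int(px[1]/1.4)-2,int(px[0]/1.4)].round())
for px in [(535,337),(520,350),(495,410),(465,470),(541,320),(648,330)]: print(px,P[int(px[1]/1.4),int(px[0]/1.4)].round())
E
python3 m1.py
```

```text
knob z hist [133.94634196 164.53039313 166.12138505]
knob top 585 ((506.4756164550781, 42.06399154663086), 15.60257339477539)
knob bright 532 ((506.0574951171875, 43.37370681762695), 14.25275993347168)
yellow 14 [367. 305.] [484.2 -46.6]
red 10 [184. 229.] [566.5 101.9] [557.1 128.9]
red 8 [215. 292.] [511.7  81.4] [494.2 105.4]
red 7 [321. 300.] [504.8 -10.5] [ 4.863e+02 -1.000e-01]
blue 2412 [211. 254.] ((546.755859375, 79.7344970703125), 41.75639724731445)
blue 1736 [323. 326.] ((485.7716369628906, -11.793503761291504), 38.008888244628906)
roof edge ((598.0160522460938, -240.92919921875), (11.923985481262207, 230.04676818847656), 1.6187467575073242) [-2.75797096e-02  5.91580010e+02] [ 588.93726 -356.0623 ] [ 606.69055 -125.80436]
[156.22216863 157.15915215 158.1217594 ]
blk [ 0.39822856 60.47003079 70.20226917]
((493.576171875, -285.79132080078125), 18.593706130981445)
cover TL [569.6 138.3 126. ]
TR [606.1 -27.  126. ]
BR [442.2 -54.3 126. ]
carr TR [619.6 -37.   56. ]
BR [434.6 -72.2  56. ]
TL [576.5 152.2  56. ]
trayL [ 539.6 -152.2   30. ] [ 542. -152.   25.]
trayR [ 544.6 -431.3   30. ] [ 548. -430.   31.]
(535, 337) [ 438. -225.   19.]
(520, 350) [ 419. -211.   13.]
(495, 410) [ 349. -186.   18.]
(465, 470) [ 269. -156.   18.]
(541, 320) [ 452. -234.    4.]
(648, 330) [ 441. -353.    5.]
```

```bash
python3 plan.py 506.2,42.4,230,11.5 506.2,42.4,143,11.5,30
```

```text
[[[-1.3,-3.1,3.0],[0,0,-2.8]],[[-1.2,-3.1,2.9],[0,0,-2.9]],[[-1.1,-3.2,3.0],[0,0,-2.8]],[[-0.84,-3.21,2.99],[0,0,-2.9]],[[-0.0,-0.0,2.9],[0,0,0.0]],[[-0.0,-0.0,2.9],[0,0,0.0]],[[-0.0,-0.0,2.9],[0,0,0.0]]]
```

Emit:
arm_command --series '[[[-1.3,-3.1,3.0],[0,0,-2.8]],[[-1.2,-3.1,2.9],[0,0,-2.9]],[[-1.1,-3.2,3.0],[0,0,-2.8]],[[-0.84,-3.2,3.0],[0,0,-2.9]],[[0,0,0],[0,0,0]],[[0,0,2.9],[0,0,0]],[[0,0,2.9],[0,0,0]],[[0,0,2.9],[0,0,0]],[[0,0,0],[0,0,0]]]'

```text
time_s: 2.95
position: [505.1, 39.9, 143.4]
eef_rot: [0.0, 0.995, 0.098, -0.001]
ft_force: [0.4, -0.2, 1.0]
gripper_width: 85.0
grasp_force: 0.0
```

Emit:
arm_command --series '[[[0,0,0],[0,0,0]],[[0,0,0],[0,0,0]],[[0,0,0],[0,0,0]],[[0,0,0],[0,0,0]],[[0,0,0],[0,0,0]],[[0,0,0],[0,0,0]],[[0,0,0],[0,0,0]],[[0,0,0],[0,0,0]]]' --grip 2.2

```text
time_s: 3.95
position: [507.5, 41.5, 146.7]
eef_rot: [-0.0, 0.995, 0.099, 0.002]
ft_force: [-2.1, -0.4, 17.1]
gripper_width: 22.0
grasp_force: 8.6
```

Emit:
arm_command --series '[[[0,0,-1.0],[0,0,0]],[[0,0,-2.0],[0,0,0]],[[0,0,-3.0],[0,0,0]],[[0,0,-3.0],[0,0,0]],[[0,0,-3.0],[0,0,0]],[[0,0,0],[0,0,0]]]'

```text
time_s: 4.7
position: [507.0, 41.3, 266.5]
eef_rot: [0.0, 0.995, 0.099, 0.002]
ft_force: [0.3, -0.2, -1.2]
gripper_width: 21.9
grasp_force: 0.0
```

```bash
python3 - <<'E'
from h import *
import pickle
im=robot.get_image("scene"); im2={**im,"color":im["color"][120:330,120:460].copy()}; save(im2,"s1",2)
E
python3 plan.py 526.5,349,260,7.8,50 526.5,349,120,7.8,40 526.5,349,91,7.8,10
```

```text
[[[1.1,-4.3,0.1],[0,0,0.5]],[[1.2,-4.2,0.0],[0,0,0.5]],[[1.0,-4.3,0.1],[0,0,0.5]],[[1.1,-4.3,0.1],[0,0,0.5]],[[1.0,-4.3,0.1],[0,0,0.6]],[[0.9,-4.3,0.0],[0,0,0.5]],[[0.95,-4.27,0.1],[0,0,0.5]],[[-0.0,-0.0,3.5],[0,0,-0.0]],[[-0.0,-0.0,3.5],[0,0,-0.0]],[[-0.0,-0.0,3.5],[0,0,-0.0]]]
[[[-0.0,-0.0,3.5],[0,0,-0.0]],[[-0.0,-0.0,1.0],[0,0,-0.0]],[[-0.0,-0.0,0.9],[0,0,-0.0]],[[-0.0,-0.0,1.0],[0,0,-0.0]]]
```

View pics/s1.png

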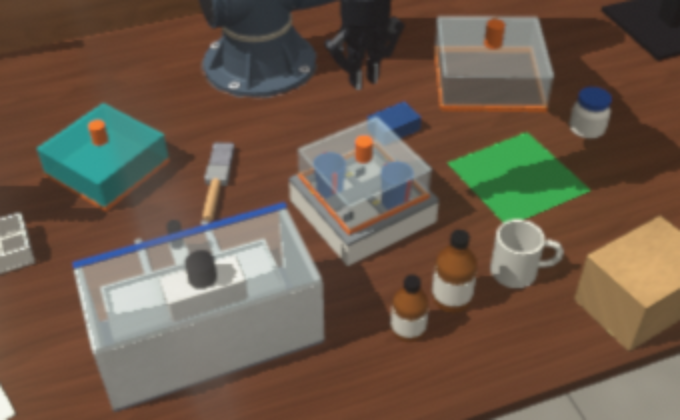

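The gripper closed to 22 mm without the knob, and the scene picture shows the cover still on the carrier at (365,175). I need a wrist view to see why.

```bash
python3 - <<'E'
from h import *
import pickle
im=robot.get_image("wrist"); save(im,"w2",1); pickle.dump(im,open("w2.pkl","wb"));s=robot.state(); print(s["time_s"],s["position"])
P=cloud(im);hsv=cv2.cvtColor(im["color"],cv2.COLOR_RGB2HSV).astype(int);k=((hsv[...,0]<16)&(hsv[...,1]>150)&(P[...,2]>155)&(P[...,2]<175))
n,l,st,c=cv2.connectedComponentsWithStats(k.astype(np.uint8))
for i in range(1,n):
    if st[i,4]>30:
        v,u=np.nonzero(l==i);q=np.array([ray(im,a,b,166)[:2] for a,b in zip(u,v)],np.float32);print(st[i],cv2.minEnclosingCircle(q),P[l==i].mean(0))
E
```

```text
4.8 [505.88242139  41.23360718 263.97974445]
[265 179  36  38 160] ((507.62139892578125, 42.66057586669922), 14.984930038452148) [512.45365296  47.17587468 162.5985055 ]
```

View pics/w2.png

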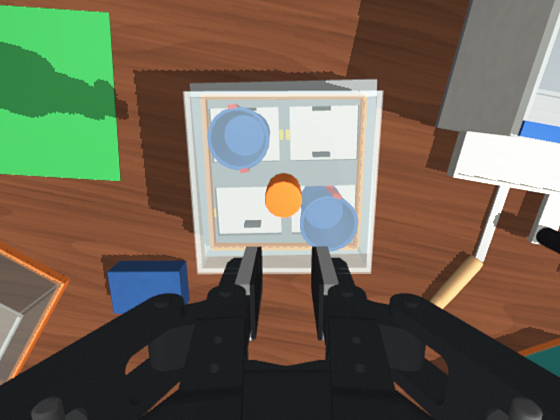

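The knob (507,43) is directly ahead of the fingers at (284,198), and the cover has not moved. The fingers slipped off because the 2.2 cm target gave too little force. I'll regrip slightly higher with the gripper commanded shut.

Emit:
arm_command --series '[[[0.1,-0.1,0],[0,0,0]],[[0,0,0],[0,0,0]],[[0,0,0],[0,0,0]],[[0,0,0],[0,0,0]],[[0,0,3.5],[0,0,0]],[[0,0,3.0],[0,0,0]],[[0,0,3.0],[0,0,0]],[[0,0,2.0],[0,0,0]],[[0,0,0],[0,0,0]]]' --grip 8.5

```text
time_s: 5.92
position: [505.7, 42.3, 147.8]
eef_rot: [-0.0, 0.995, 0.099, -0.001]
ft_force: [-0.6, -0.5, -0.0]
gripper_width: 84.7
grasp_force: 0.0
```

Emit:
arm_command --series '[[[0,0,0],[0,0,0]],[[0,0,0],[0,0,0]],[[0,0,0],[0,0,0]],[[0,0,0],[0,0,0]],[[0,0,0],[0,0,0]],[[0,0,0],[0,0,0]],[[0,0,0],[0,0,0]],[[0,0,0],[0,0,0]]]' --grip 0

```text
time_s: 6.92
position: [506.7, 42.3, 149.0]
eef_rot: [-0.0, 0.995, 0.099, -0.0]
ft_force: [-0.0, 0.3, -0.4]
gripper_width: -0.2
grasp_force: 0.0
```

Emit:
arm_command --series '[[[0,0,-0.5],[0,0,0]],[[0,0,-0.5],[0,0,0]],[[0,0,0],[0,0,0]]]'

```text
time_s: 7.3
position: [507.0, 42.4, 159.6]
eef_rot: [-0.0, 0.995, 0.099, 0.0]
ft_force: [0.3, 0.4, -1.3]
gripper_width: 0.2
grasp_force: 0.0
```

```bash
python3 - <<'E'
from h import *
import pickle
im=robot.get_image("wrist"); a=im["color"]; side=robot.get_image("side")["color"][180:320,180:340]
a=np.vstack([a,]); cv2.imwrite("pics/w3.png",np.hstack([cv2.resize(a,(480,360)),cv2.resize(side,(320,280)).copy() if 0 else np.vstack([cv2.resize(side,(320,280)),np.zeros((80,320,3),np.uint8)])])[:,:,::-1])
s=robot.state(); print(s["time_s"],s["position"],robot.tip_reach)
E
```

```text
7.4 [506.75221243  42.35932263 159.13646355] 11.0
```

View pics/w3.png

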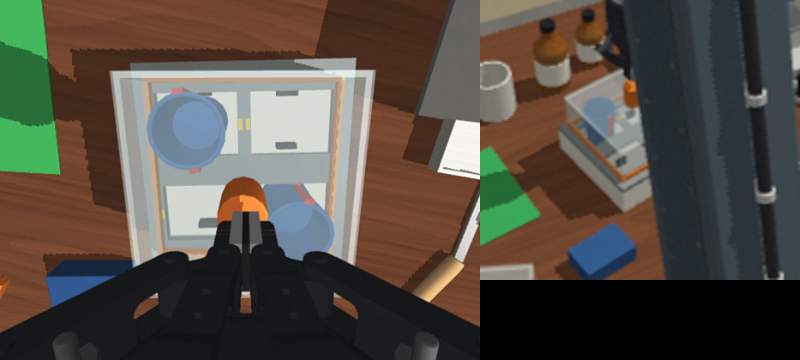

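```bash
python3 - <<'E'
from h import *
im=robot.get_image("wrist");P=cloud(im);s=robot.state();M=rot(s["eef_rot"])
L=(P-s["position"])@M
for v in range(195,330,8): print(v,[tuple(P[v,u].round().astype(int))+(tuple(L[v,u].round().astype(int))) for u in (262,276,290)])
hsv=cv2.cvtColor(im["color"],cv2.COLOR_RGB2HSV).astype(int)
for n in ("scene","side"):
    i2=robot.get_image(n);P2=cloud(i2);c=i2["color"].astype(int)
    D=np.linalg.norm(P2-s["position"],axis=-1); m=D<60; dark=m&(c.sum(-1)<200)
    Hh=cv2.cvtColor(i2["color"],cv2.COLOR_RGB2HSV).astype(int); o=m&(Hh[...,0]<16)&(Hh[...,1]>150)
    print(n,dark.sum(),P2[dark].min(0).round() if dark.any() else 0,P2[dark].mean(0).round() if dark.any() else 0,"orange",o.sum(),P2[o].mean(0).round() if o.any() else 0,P2[o].max(0).round() if o.any() else 0)
E
```

```text
195 [(np.int64(523), np.int64(59), np.int64(125), np.int64(20), np.int64(-13), np.int64(34)), (np.int64(525), np.int64(51), np.int64(126), np.int64(20), np.int64(-5), np.int64(33)), (np.int64(527), np.int64(43), np.int64(126), np.int64(20), np.int64(3), np.int64(34))]
203 [(np.int64(519), np.int64(58), np.int64(125), np.int64(15), np.int64(-13), np.int64(34)), (np.int64(520), np.int64(50), np.int64(125), np.int64(15), np.int64(-5), np.int64(34)), (np.int64(522), np.int64(42), np.int64(126), np.int64(15), np.int64(3), np.int64(33))]
211 [(np.int64(514), np.int64(57), np.int64(125), np.int64(10), np.int64(-13), np.int64(34)), (np.int64(519), np.int64(49), np.int64(136), np.int64(13), np.int64(-5), np.int64(23)), (np.int64(520), np.int64(42), np.int64(135), np.int64(13), np.int64(3), np.int64(24))]
219 [(np.int64(511), np.int64(56), np.int64(131), np.int64(7), np.int64(-13), np.int64(28)), (np.int64(573), np.int64(55), np.int64(320), np.int64(68), np.int64(1), np.int64(-161)), (np.int64(520), np.int64(42), np.int64(151), np.int64(13), np.int64(3), np.int64(8))]
227 [(np.int64(513), np.i
[... 2950 characters left out ...]
4(517), np.int64(50), np.int64(235), np.int64(12), np.int64(-6), np.int64(-76)), (np.int64(518), np.int64(46), np.int64(234), np.int64(12), np.int64(-2), np.int64(-75)), (np.int64(506), np.int64(40), np.int64(215), np.int64(-1), np.int64(2), np.int64(-56))]
323 [(np.int64(523), np.int64(50), np.int64(246), np.int64(17), np.int64(-5), np.int64(-87)), (np.int64(515), np.int64(46), np.int64(234), np.int64(9), np.int64(-2), np.int64(-75)), (np.int64(503), np.int64(39), np.int64(215), np.int64(-4), np.int64(2), np.int64(-56))]
scene 21 [506.  29. 194.] [514.  33. 204.] orange 82 [514.  39. 157.] [525.  53. 187.]
side 37 [490.  45. 133.] [497.  53. 181.] orange 68 [497.  52. 154.] [514.  61. 185.]
```

The depth map puts the real fingertips about 19 mm above the reported TCP, where the interface says 11 mm below. The 17 N contact on the knob top (166 mm) at a reading of 146.7 says the same. I'll work 30 mm lower from here on.

Emit:
arm_command --series '[[[0,0,-0.5],[0,0,0]],[[0,0,0],[0,0,0]],[[0,0,0],[0,0,0]],[[0,0,0],[0,0,0]],[[0,0,0],[0,0,0]],[[0,0,1.5],[0,0,0]],[[0,0,1.5],[0,0,0]],[[0,0,1.5],[0,0,0]],[[0,0,0],[0,0,0]]]' --grip 8.5

```text
time_s: 8.68
position: [505.6, 42.3, 117.4]
eef_rot: [-0.0, 0.995, 0.099, -0.001]
ft_force: [-0.0, -0.3, -0.1]
gripper_width: 85.0
grasp_force: 0.0
```

Emit:
arm_command --series '[[[0,0,0],[0,0,0]],[[0,0,0],[0,0,0]],[[0,0,0],[0,0,0]],[[0,0,0],[0,0,0]],[[0,0,0],[0,0,0]],[[0,0,0],[0,0,0]],[[0,0,0],[0,0,0]]]' --grip 0

```text
time_s: 9.55
position: [507.1, 42.5, 119.8]
eef_rot: [-0.0, 0.995, 0.099, 0.001]
ft_force: [-1.6, 0.8, 5.6]
gripper_width: 27.9
grasp_force: 59.0
```

Emit:
arm_command --series '[[[0,0,-0.5],[0,0,0]],[[0,0,-1.0],[0,0,0]],[[0,0,-2.0],[0,0,0]],[[0,0,-3.0],[0,0,0]],[[0,0,-3.0],[0,0,0]],[[0,0,-2.5],[0,0,0]],[[0,0,0],[0,0,0]]]'

```text
time_s: 10.42
position: [507.7, 42.4, 240.8]
eef_rot: [-0.0, 0.995, 0.099, 0.002]
ft_force: [-0.1, -0.9, -2.9]
gripper_width: 28.4
grasp_force: 59.4
```

```bash
python3 plan.py 526.5,349,240,7.8,50 526.5,349,95,7.8,40 526.5,349,68,7.8,10
```

```text
[[[1.1,-4.2,0.0],[0,0,0.5]],[[1.1,-4.3,0.0],[0,0,0.5]],[[1.1,-4.3,0.0],[0,0,0.5]],[[1.0,-4.2,0.0],[0,0,0.5]],[[1.0,-4.3,0.1],[0,0,0.6]],[[0.9,-4.3,-0.0],[0,0,0.5]],[[0.89,-4.28,-0.02],[0,0,0.5]],[[0.0,-0.0,3.6],[0,0,-0.0]],[[0.0,-0.0,3.7],[0,0,-0.0]],[[0.0,-0.0,3.6],[0,0,-0.0]]]
[[[0.0,-0.0,3.6],[0,0,-0.0]],[[0.0,-0.0,0.9],[0,0,-0.0]],[[0.0,-0.0,0.9],[0,0,-0.0]],[[0.0,-0.0,0.9],[0,0,-0.0]]]
```

Emit:
arm_command --series '[[[1.1,-4.2,0],[0,0,0.5]],[[1.1,-4.3,0],[0,0,0.5]],[[1.1,-4.3,0],[0,0,0.5]],[[1.0,-4.2,0],[0,0,0.5]],[[1.0,-4.3,0],[0,0,0.6]],[[0.9,-4.3,0],[0,0,0.5]],[[0.9,-4.3,0],[0,0,0.5]],[[0,0,0],[0,0,0]],[[0,0,3.6],[0,0,0]],[[0,0,3.7],[0,0,0]]]'

```text
time_s: 11.68
position: [537.0, 229.9, 177.2]
eef_rot: [-0.053, 0.984, 0.171, -0.011]
ft_force: [0.6, -0.2, -2.3]
gripper_width: 28.6
grasp_force: 59.8
```

Emit:
arm_command --series '[[[0,0,3.6],[0,0,0]],[[0,0,3.0],[0,0,0]],[[0,0,1.5],[0,0,0]],[[0,0,0.9],[0,0,0]],[[0,0,0.5],[0,0,0]],[[0,0,0.4],[0,0,0]],[[0,0,0],[0,0,0]]]'

```text
time_s: 12.55
position: [534.9, 237.9, 82.7]
eef_rot: [-0.057, 0.983, 0.176, -0.01]
ft_force: [-7.9, 6.0, 21.5]
gripper_width: 28.3
grasp_force: 75.3
```

Emit:
arm_command --series '[[[0,0,-3],[0,0,0]],[[0,0,-4],[0,0,0]],[[0,0,-4],[0,0,0]],[[0,0,0],[0,0,0]]]'

```text
time_s: 13.05
position: [540.7, 224.4, 191.8]
eef_rot: [-0.055, 0.983, 0.175, -0.009]
ft_force: [0.2, 0.5, -2.8]
gripper_width: 28.3
grasp_force: 72.2
```

```bash
python3 - <<'E'
from h import *
s=robot.state();print(s["q"].round(3),s["position"],s["ft_force"],rot(s["eef_rot"]).round(3))
im=robot.get_image("scene"); im2={**im,"color":im["color"][120:330,120:460].copy()}; save(im2,"s2",2)
E
```

```text
[0.331 0.348 0.086 1.309 0.112 3.12 ] [540.65794743 224.35776964 191.83298763] [ 0.1798274   0.54422094 -2.76612387] [[ 0.939  0.343 -0.037]
 [ 0.345 -0.933  0.105]
 [ 0.002 -0.112 -0.994]]
```

View pics/s2.png

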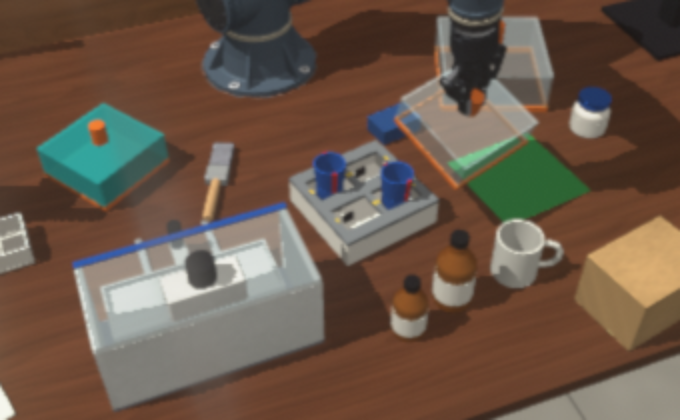

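The wrist joint was at its limit (q6≈3.12), so the tool lagged and tilted. The picture shows the cover held at (465,120) near the mat, the carrier open with two cups at (330,175) and (397,185), and the slide box unmoved. From here I'll work with the tool heading turned half round.

Emit:
arm_command --series '[[[0,0,-3],[0,0,0]],[[0,0,-3],[0,0,0]],[[0,0,0],[0,0,-10]],[[0,0,0],[0,0,-10]],[[0,0,0],[0,0,-10]],[[0,0,0],[0,0,-10]],[[0,0,0],[0,0,-10]],[[0,0,0],[0,0,-10]],[[0,0,0],[0,0,-10]],[[0,0,0],[0,0,0]]]'

```text
time_s: 14.35
position: [540.8, 217.8, 246.6]
eef_rot: [-0.052, 0.705, 0.707, 0.021]
ft_force: [-0.2, 0.1, -2.8]
gripper_width: 28.2
grasp_force: 72.1
```

```bash
cat > tilt.py <<'E'
from h import *
s=robot.state();M=rot(s["eef_rot"])
a=np.arctan2(M[1,0],M[0,0]);D=np.array([[np.cos(a),np.sin(a),0],[np.sin(a),-np.cos(a),0],[0,0,-1]])
print("yaw",np.degrees(a),"fix rotvec deg",np.degrees(R.from_matrix(M.T@D).as_rotvec()).round(2),s["position"].round(1),"q",s["q"].round(2),s["ft_force"].round(1))
E
python3 tilt.py
```

```text
yaw 89.99636774858217 fix rotvec deg [-2.57 -5.9   0.13] [540.8 217.8 246.6] q [0.32 0.34 0.21 1.45 0.11 1.89] [-0.2  0.1 -2.8]
```

Emit:
arm_command --series '[[[0,0,0],[-2.6,-5.9,0]],[[0,0,0],[0,0,-10]],[[0,0,0],[0,0,-10]],[[0,0,0],[0,0,-10]],[[0,0,0],[0,0,-10]],[[0,0,0],[0,0,-10]],[[0,0,0],[0,0,-10]],[[0,0,0],[0,0,-10]],[[0,0,0],[0,0,-10]],[[0,0,0],[0,0,-10]]]'

```text
time_s: 15.6
position: [541.0, 217.9, 247.1]
eef_rot: [0.001, -0.002, 1.0, 0.0]
ft_force: [-0.1, 0.7, -1.8]
gripper_width: 28.2
grasp_force: 72.1
```

Emit:
arm_command --series '[[[0,0,0],[0,0,-8]],[[0,0,0],[0,0,0]]]'

```text
time_s: 15.85
position: [541.1, 217.9, 247.3]
eef_rot: [0.001, -0.069, 0.998, 0.0]
ft_force: [-0.4, -0.2, -3.5]
gripper_width: 27.9
grasp_force: 72.1
```

```bash
python3 tilt.py; python3 plan.py 526.5,349,240,187.8,45 526.5,349,95,187.8,40; python3 - <<'E'
from h import *
im=robot.get_image("wrist");save(im,"w4",1)
E
```

```text
yaw -172.0611010481854 fix rotvec deg [0.01 0.11 0.  ] [541.1 217.9 247.3] q [ 0.38  0.33  0.21  1.44 -0.    0.24] [-0.4 -0.2 -3.5]
[[[-0.1,4.4,0.2],[0,0,0.0]],[[-0.1,4.4,0.3],[0,0,0.1]],[[-0.16,4.38,0.23],[0,0,0.0]],[[0.0,0.0,3.6],[0,0,0.0]],[[0.0,0.0,3.6],[0,0,0.0]],[[0.0,0.0,3.7],[0,0,0.0]],[[0.0,0.0,3.6],[0,0,0.0]]]
```

View pics/w4.png

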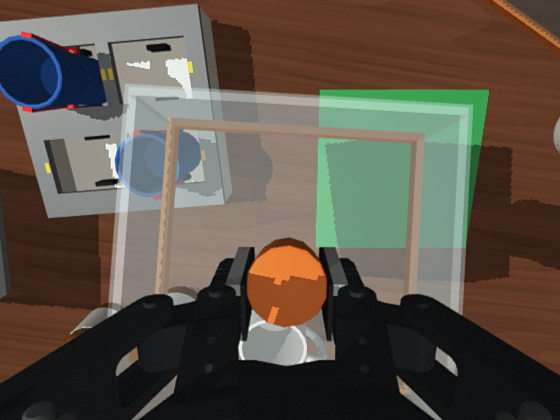

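The cover hangs level in the grip, about 3° clockwise of the tool (its top edge runs from (130,87) to (472,107)). I'll add 3° and set it on the mat.

Emit:
arm_command --series '[[[-0.1,4.4,0.2],[0,0,-1]],[[-0.1,4.4,0.3],[0,0,-1]],[[0,4.4,0.2],[0,0,-1]],[[0,0,0],[0,0,0]],[[0,0,3.6],[0,0,0]],[[0,0,3.6],[0,0,0]],[[0,0,3.7],[0,0,0]],[[0,0,3.6],[0,0,0]],[[0,0,0],[0,0,0]]]'

```text
time_s: 17.02
position: [521.1, 346.7, 93.6]
eef_rot: [-0.001, -0.096, 0.995, -0.001]
ft_force: [0.5, 0.3, -2.2]
gripper_width: 28.6
grasp_force: 72.1
```

```bash
python3 tilt.py
```

```text
yaw -169.0193536795644 fix rotvec deg [-0.12 -0.11  0.  ] [521.1 346.7  93.6] q [ 0.59  0.47  0.03  1.13 -0.    0.4 ] [ 0.5  0.3 -2.2]
```

Emit:
arm_command --series '[[[-0.6,0.1,1.0],[0,0,0]],[[0,0,0.6],[0,0,0]],[[0,0,0.4],[0,0,0]],[[0,0,0.3],[0,0,0]],[[0,0,0],[0,0,0]]]'

```text
time_s: 17.65
position: [533.1, 354.2, 78.0]
eef_rot: [0.007, -0.097, 0.995, 0.003]
ft_force: [5.7, 5.2, 15.4]
gripper_width: 28.2
grasp_force: 75.6
```

```bash
python3 tilt.py; python3 - <<'E'
from h import *
a=robot.get_image("scene")["color"][150:260,300:450]; b=robot.get_image("side")["color"][210:330,100:260]
cv2.imwrite("pics/m5.png",np.hstack([cv2.resize(a,(400,293)),cv2.resize(b,(391,293))])[:,:,::-1])
E
```

```text
yaw -168.83508379017726 fix rotvec deg [0.31 0.83 0.  ] [533.1 354.2  78. ] q [ 0.59  0.49  0.02  1.08 -0.    0.39] [ 5.7  5.2 15.4]
```

View pics/m5.png

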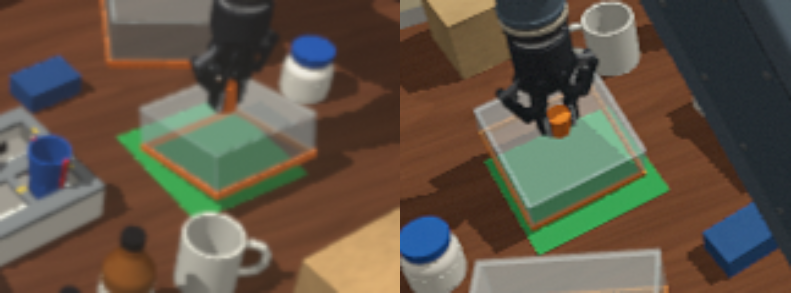

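Both views show the cover slightly high relative to the mat. I'll measure the trim height before releasing.

```bash
cat > cov.py <<'E'
from h import *
s=robot.state();print(s["position"].round(1))
for n in ("scene","side"):
    im=robot.get_image(n);P=cloud(im);h=cv2.cvtColor(im["color"],cv2.COLOR_RGB2HSV).astype(int)
    m=(h[...,0]<18)&(h[...,1]>140)&(h[...,2]>110)&(P[...,2]>-10)&(P[...,2]<60)&(abs(P[...,0]-527)<130)&(abs(P[...,1]-349)<130)
    print(n,m.sum())
    q=P[m]
    for i in range(0,len(q),max(1,len(q)//24)): print(q[i].round().astype(int).tolist(),end=" ")
    print()
E
python3 cov.py
```

```text
[532.9 354.1  78. ]
scene 343
[484, 264, 13] [500, 264, 17] [510, 267, 14] [622, 414, 58] [623, 419, 53] [624, 424, 47] [557, 274, 28] [631, 368, 58] [631, 378, 49] [632, 336, 55] [600, 282, 34] [638, 476, 2] [639, 472, -2] [641, 307, 54] [631, 286, 47] [567, 231, 2] [640, 428, 0] [639, 412, -1] [644, 409, 0] [648, 386, 2] [611, 253, -1] [617, 249, 2] [652, 330, 1] [630, 230, 1] [646, 233, 5] 
side 686
[649, 222, 2] [641, 229, -2] [627, 244, 2] [617, 248, -3] [577, 228, 1] [564, 229, -2] [546, 228, 0] [648, 478, 2] [528, 228, -7] [567, 445, 53] [502, 229, 0] [482, 223, -4] [480, 275, 10] [514, 437, 45] [501, 435, 39] [471, 353, 11] [430, 269, 0] [464, 388, 13] [431, 310, -3] [427, 335, -1] [408, 321, -1] [408, 348, -1] [414, 378, 0] [439, 445, -1] [418, 413, 1]
```

The trim is tilted in the grip: about 12 mm high at x=480 and about 55 mm at x=632. I'll fit the plane and work out the tool turn that levels it.

```bash
cat > lev.py <<'E'
from h import *
s=robot.state();Q=[]
for n in ("scene","side"):
    im=robot.get_image(n);P=cloud(im);h=cv2.cvtColor(im["color"],cv2.COLOR_RGB2HSV).astype(int)
    m=(h[...,0]<18)&(h[...,1]>160)&(h[...,2]>130)&(P[...,2]>7)&(P[...,2]<s["position"][2]-5)&(np.hypot(P[...,0]-s["position"][0],P[...,1]-s["position"][1])<130)
    Q.append(P[m])
Q=np.vstack(Q);k=np.ones(len(Q),bool)
for _ in range(6):
    A=np.c_[Q,np.ones(len(Q))][:,[0,1,3]];c=np.linalg.lstsq(A[k],Q[k,2],rcond=None)[0];r=Q[:,2]-A@c;k=abs(r)<max(4,2*np.std(r[k]))
n=np.array([-c[0],-c[1],1]);n/=np.linalg.norm(n)
ax=np.cross(n,[0,0,1]);ang=np.degrees(np.arcsin(np.linalg.norm(ax)));ax/=np.linalg.norm(ax)
M=rot(s["eef_rot"])
print(len(Q),k.sum(),"rms",np.std(r[k]),"slopes",c,"tilt",ang,"axis",ax,"tool rotvec deg",(M.T@ax*ang).round(1),"zmin/max",Q[k].min(0),Q[k].max(0))
E
python3 lev.py
```

```text
202 168 rms 2.9904875104679194 slopes [ 2.49217184e-01  5.10806816e-02 -1.23582629e+02] tilt 14.273171462535183 axis [-0.20079027  0.97963425  0.        ] tool rotvec deg [ 0.1 14.3  0.1] zmin/max [454.92623127 262.79406316   8.01791361] [645.57323753 452.39078138  57.88770112]
```

Emit:
arm_command --series '[[[0,0,-2.0],[0,0,0]],[[0,0,-1.0],[0,0,0]],[[0,0,0],[0,7,0]],[[0,0,0],[0,7.3,0]],[[0,0,0],[0,0,0]],[[0,0,0],[0,0,0]]]'

```text
time_s: 18.7
position: [528.6, 350.9, 102.8]
eef_rot: [-0.121, -0.097, 0.988, -0.012]
ft_force: [-0.1, -0.0, -3.0]
gripper_width: 27.9
grasp_force: 73.0
```

```bash
sed -i 's/zmin.max",/box",cv2.minAreaRect(Q[k][:,:2].astype(np.float32)),"z",np.median(Q[k][:,2]),/' lev.py; cat >> lev.py <<'E'
for n in ("scene","side"):
    im=robot.get_image(n);P=cloud(im);h=cv2.cvtColor(im["color"],cv2.COLOR_RGB2HSV).astype(int)
    m=(h[...,0]<18)&(h[...,1]>150)&(P[...,2]>s["position"][2])&(np.linalg.norm(P-s["position"],axis=-1)<70);print("knob",m.sum(),P[m].mean(0).round(),P[m].max(0).round())
E
python3 lev.py; python3 tilt.py
```

```text
184 150 rms 3.0181797264361543 slopes [2.13566920e-02 2.18297824e-03 4.15617105e+01] tilt 1.2298351019588394 axis [-0.10168536  0.99481661  0.        ] tool rotvec deg [-0.1  1.2 -0. ] box ((533.9210205078125, 350.052490234375), (172.23126220703125, 171.07777404785156), 8.807703018188477) z 52.99629587118909 [438.5359916  257.59644922  45.98141925] [630.64756425 444.01027452  60.62847056]
knob 29 [546. 352. 144.] [552. 361. 162.]
knob 114 [526. 352. 144.] [548. 365. 160.]
yaw -168.7634340192622 fix rotvec deg [ 5.000e-02 -1.397e+01 -1.000e-02] [528.  351.  104.6] q [0.54 0.66 0.37 1.51 0.08 0.34] [-0.3 -0.2 -2.6]
```

```bash
cat > dl.py <<'E'
import sys
from h import *
M=rot(robot.state()["eef_rot"])
for w in sys.argv[1:]: print(w,(M.T@np.array([float(x) for x in w.split(",")])/10).round(2).tolist())
E
python3 dl.py=-1 2>/dev/null; python3 dl.py " -7,-1,-30" " 0,0,-10" " 0,0,-5" " 0,0,60"
```

```text
-7,-1,-30 [-0.04, 0.04, 3.08]
 0,0,-10 [-0.24, -0.0, 0.97]
 0,0,-5 [-0.12, -0.0, 0.49]
 0,0,60 [1.45, 0.01, -5.82]
```

Emit:
arm_command --series '[[[0,0,1.5],[0,0,0]],[[0,0,1.6],[0,0,0]],[[-0.12,0,0.5],[0,0,0]],[[-0.05,0,0.2],[0,0,0]],[[-0.05,0,0.2],[0,0,0]],[[0,0,0],[0,0,0]],[[0,0,0],[0,0,0]]]'

```text
time_s: 19.77
position: [521.2, 349.5, 64.1]
eef_rot: [-0.122, -0.097, 0.988, -0.012]
ft_force: [1.0, 0.4, -3.1]
gripper_width: 28.4
grasp_force: 73.0
```

```bash
python3 tilt.py; python3 lev.py | head -1
```

```text
yaw -168.8022095499845 fix rotvec deg [  0.03 -14.09  -0.  ] [521.2 349.5  64.1] q [0.55 0.67 0.29 1.41 0.08 0.34] [ 1.   0.4 -3.1]
150 123 rms 2.9941886098138464 slopes [ 0.03357026  0.00744323 -5.01696474] tilt 1.9693694072511452 axis [-0.2164642   0.97629056  0.        ] tool rotvec deg [0. 2. 0.] box ((527.9672241210938, 345.7532958984375), (172.25723266601562, 165.01100158691406), 7.549006938934326) z 14.128134283384725 [431.97682717 255.46190782   7.28404989] [622.05034415 424.52481614  24.29096736]
```

Emit:
arm_command --series '[[[-0.05,0,0.2],[0,0,0]],[[-0.05,0,0.2],[0,0,0]],[[0,0,0],[0,0,0]],[[0,0,0],[0,0,0]]]'

```text
time_s: 20.48
position: [521.2, 349.2, 61.1]
eef_rot: [-0.122, -0.097, 0.988, -0.012]
ft_force: [0.3, -3.2, 8.4]
gripper_width: 28.3
grasp_force: 73.8
```

Emit:
arm_command --series '[[[-0.05,0,0.15],[0,0,0]],[[0,0,0],[0,0,0]],[[0,0,0],[0,0,0]]]'

```text
time_s: 20.85
position: [521.3, 348.9, 60.8]
eef_rot: [-0.122, -0.097, 0.988, -0.011]
ft_force: [-1.0, -7.8, 18.5]
gripper_width: 28.2
grasp_force: 74.7
```

Emit:
arm_command --series '[[[0,0,0],[0,0,0]],[[0,0,0],[0,0,0]],[[0,0,0],[0,0,0]],[[0,0,0],[0,0,0]],[[0,0,-2],[0,0,0]],[[0,0,-4],[0,0,0]],[[0,0,-6],[0,0,0]],[[0,0,-6],[0,0,0]],[[0,0,0],[0,-7,0]],[[0,0,0],[0,-7,0]]]' --grip 8.5

```text
time_s: 22.1
position: [567.0, 359.4, 232.6]
eef_rot: [0.002, -0.097, 0.995, 0.001]
ft_force: [0.7, -0.6, -1.2]
gripper_width: 85.0
grasp_force: 0.0
```

```bash
python3 tilt.py; sed 's/>7)/>4)/; s/s\["position"\]\[2\]-5/30/' lev.py > lev2.py; python3 lev2.py | head -1; python3 plan.py 450,30,300,191.8
```

```text
yaw -168.83687454039054 fix rotvec deg [0.07 0.22 0.  ] [567.  359.4 232.6] q [ 0.57  0.5   0.43  1.5  -0.    0.37] [ 0.7 -0.6 -1.2]
111 97 rms 3.3778817494584272 slopes [ 0.02469468  0.0282132  -9.53803412] tilt 2.147251435233874 axis [-0.75246922  0.65862742  0.        ] tool rotvec deg [ 1.3  1.7 -0. ] box ((526.5492553710938, 349.85955810546875), (171.51242065429688, 169.823486328125), 9.222530364990234) z 12.33766644632692 [437.42499649 257.91547734   4.00795217] [622.46104731 440.89848176  21.34731907]
[[[2.5,-4.3,-1.0],[0,0,-0.1]],[[2.5,-4.2,-0.9],[0,0,-0.1]],[[2.5,-4.3,-1.0],[0,0,-0.0]],[[2.5,-4.3,-0.9],[0,0,-0.1]],[[2.5,-4.2,-1.0],[0,0,-0.1]],[[2.5,-4.3,-0.9],[0,0,-0.1]],[[2.49,-4.24,-0.96],[0,0,-0.1]]]lev2.py:16: RuntimeWarning: Mean of empty slice.
  m=(h[...,0]<18)&(h[...,1]>150)&(P[...,2]>s["position"][2])&(np.linalg.norm(P-s["position"],axis=-1)<70);print("knob",m.sum(),P[m].mean(0).round(),P[m].max(0).round())
  ret = um.true_divide(
Traceback (most recent call last):
  File "lev2.py", line 16, in <module>
    m=(h[...,0]<18)&(h[...,1]>150)&(P[...,2]>s["position"][2])&(np.linalg.norm(P-s["position"],axis=-1)<70);print("knob",m.sum(),P[m].mean(0).round(),P[m].max(0).round())
                                                                                                                                                      ~~~~~~~~^^^
ValueError: zero-size array to reduction operation maximum which has no identity
```

The cover sits centred on the mat at (526.5,350). Next, a wrist view of the open carrier and the tray together.

```bash
python3 plan.py 450,-110,300,181
```

```text
[[[2.2,-4.8,-0.7],[0,0,1.1]],[[2.2,-4.9,-0.8],[0,0,1.2]],[[2.0,-5.0,-0.7],[0,0,1.1]],[[2.0,-4.9,-0.8],[0,0,1.2]],[[1.8,-5.1,-0.7],[0,0,1.1]],[[1.7,-5.0,-0.7],[0,0,1.1]],[[1.7,-5.1,-0.8],[0,0,1.2]],[[1.5,-5.1,-0.7],[0,0,1.1]],[[1.45,-5.14,-0.76],[0,0,1.1]]]
```

Emit:
arm_command --series '[[[2.2,-4.8,-0.7],[0,0,1.1]],[[2.2,-4.9,-0.8],[0,0,1.2]],[[2.0,-5.0,-0.7],[0,0,1.1]],[[2.0,-4.9,-0.8],[0,0,1.2]],[[1.8,-5.1,-0.7],[0,0,1.1]],[[1.7,-5.0,-0.7],[0,0,1.1]],[[1.7,-5.1,-0.8],[0,0,1.2]],[[1.5,-5.1,-0.7],[0,0,1.1]],[[1.4,-5.1,-0.7],[0,0,1.1]],[[0,0,0],[0,0,0]]]'

```text
time_s: 23.5
position: [452.8, -112.1, 300.3]
eef_rot: [-0.001, -0.006, 1.0, 0.0]
ft_force: [0.4, 1.1, 0.8]
gripper_width: 85.0
grasp_force: 0.0
```

Emit:
arm_command --series '[[[0,0,0],[0,0,0]],[[0,0,0],[0,0,0]]]'

```text
time_s: 23.75
position: [452.9, -108.0, 299.0]
eef_rot: [-0.001, -0.009, 1.0, 0.0]
ft_force: [0.3, 0.0, -0.3]
gripper_width: 84.7
grasp_force: 0.0
```

```bash
python3 tilt.py; python3 - <<'E'
from h import *
import pickle
im=robot.get_image("wrist"); save(im,"w6",1.4); pickle.dump(im,open("w6.pkl","wb"))
E
```

```text
yaw -178.92640135282227 fix rotvec deg [ 0.03 -0.15 -0.  ] [ 452.9 -108.   299. ] q [-0.23  0.12  0.06  1.51 -0.   -0.25] [ 0.3  0.  -0.3]
```

View pics/w6.png

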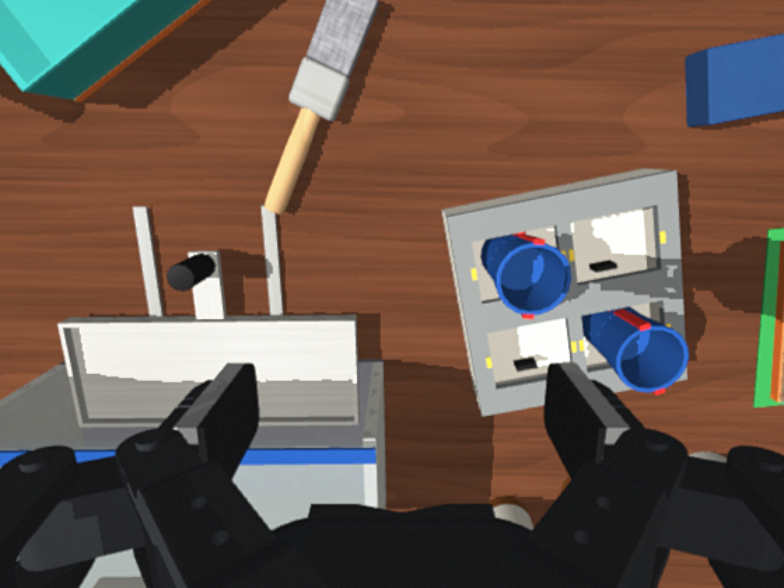

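Wrist view (1.4x): cup rims are centred near (533,280) and (652,358), with red stripe ends near (530,238)/(528,316) and (632,318)/(658,391). Yellow marks are at (474,274), (570,255), (661,237), (489,363) and (577,346). The tray knob top is at (182,275), and the tray's outer front edge runs (60,322)–(357,316).

```bash
cat > m6.py <<'E'
from h import *
import pickle
from scipy.optimize import least_squares
im=pickle.load(open("w6.pkl","rb"));P=cloud(im);hsv=cv2.cvtColor(im["color"],cv2.COLOR_RGB2HSV).astype(int);H,S,V=hsv[...,0],hsv[...,1],hsv[...,2]
def onpl(u,v,h): return ray(im,u,v,h)[:2]
y=(H>22)&(H<34)&(S>120)&(V>120); y[:, :300]=0;y[320:]=0; n,l,st,c=cv2.connectedComponentsWithStats(y.astype(np.uint8)); Y=[]
for i in range(1,n):
    if st[i,4]>8: Y.append(onpl(*c[i],56)); print("yellow",st[i,4],(c[i]*1.4).round(),Y[-1].round(1))
blue=(H>105)&(H<125)&(S>120)
for nm,(u0,v0) in {"A":(533,280),"B":(652,358)}.items():
    m=np.zeros(H.shape,bool);m[int((v0-50)/1.4):int((v0+50)/1.4),int((u0-50)/1.4):int((u0+50)/1.4)]=1
    red=((H<6)|(H>174))&(S>150)
    rim=m&(blue|red)&(abs(P[...,2]-106)<5)
    v,u=np.nonzero(rim);q=np.array([onpl(a,b,106) for a,b in zip(u,v)])
    hull=cv2.convexHull(q.astype(np.float32))[:,0]
    f=least_squares(lambda p:np.hypot(hull[:,0]-p[0],hull[:,1]-p[1])-p[2],[*q.mean(0),29],loss="soft_l1")
    print(nm,rim.sum(),"hull fit",f.x.round(1),"enc",cv2.minEnclosingCircle(q.astype(np.float32)))
    v,u=np.nonzero(m&red);q=np.array([onpl(a,b,106) for a,b in zip(u,v)]); d=q-f.x[:2];r=np.hypot(*d.T); k=(abs(r-28)<6)&(abs(P[v,u,2]-106)<8)
    a=np.degrees(np.arctan2(d[k,1],d[k,0]));print(" red ang mod180",np.round(np.median(a%180),1),np.percentile(a%180,[5,95]).round(),"both ends",np.median(a[(a%360)<180]) if ((a%360)<180).any() else None,np.median(a[(a%360)>=180]) if ((a%360)>=180).any() else None)
g=(abs(P[...,2]-56)<4);g[:, :300]=0; g[:,:]&=(P[...,0]>380)&(P[...,0]<640)&(P[...,1]>-100)&(P[...,1]<170)
print("deck rect",cv2.minAreaRect(P[g][:,:2].astype(np.float32)))
b=(V<75)&(P[...,2]>62)&(P[...,2]<76);b[:,160:]=0;print("knob",b.sum()); v,u=np.nonzero(b);q=np.array([onpl(a,c_,70) for a,c_ in zip(u,v)],np.float32);print(cv2.minEnclosingCircle(q),P[b].mean(0))
for px in [(60,322),(357,316),(357,424),(80,427)]: print("tray",px,onpl(px[0]/1.4,px[1]/1.4,30).round(1),P[int(px[1]/1.4)+1,int(px[0]/1.4)].round())
for px in [(270,212),(142,207),(272,208)]: print(px,P[int(px[1]/1.4)+2,int(px[0]/1.4)].round())
d=(H>100)&(H<125)&(S>150);d[:310]=0;d[335:]=0;d[:,270:]=0;q=P[d];print("roof edge",len(q),np.polyfit(q[:,1],q[:,0],1),q.min(0).round(),q.max(0).round())
E
python3 m6.py
```

```text
yellow 29 [662. 237.] [448.3 110.8]
yellow 27 [571. 254.] [464.9  35.8]
yellow 24 [474. 274.] [483.3 -46. ]
yellow 19 [581. 345.] [547.1  54. ]
yellow 26 [573. 346.] [548.7  47.1]
yellow 21 [488. 362.] [565.  -27.8]
A 641 hull fit [474.2  -9.1  28.6] enc ((474.9549255371094, -7.167229652404785), 30.776363372802734)
 red ang mod180 170.9 [  0. 178.] both ends 171.849021141139 -10.551347648784349
B 669 hull fit [537.3  90.4  29. ] enc ((537.7080688476562, 91.51360321044922), 32.025089263916016)
 red ang mod180 20.8 [13. 28.] both ends 20.792055966811716 -159.124152101956
deck rect ((507.6077880859375, 42.489952087402344), (191.34774780273438, 190.95208740234375), 12.600199699401855)
knob 338
((421.1380615234375, -338.47149658203125), 92.71365356445312) [ 486.36998734 -291.74341781   68.42102168]
tray (60, 322) [ 543.7 -427.7] [ 545. -430.   29.]
tray (357, 316) [ 532.5 -148.6] [ 544. -151.   -1.]
tray (357, 424) [ 646.3 -149.2] [ 647. -149.   29.]
tray (80, 427) [ 654.8 -426.3] [ 671. -444.    6.]
(270, 212) [ 442. -233.    4.]
(142, 207) [ 439. -352.    4.]
(272, 208) [ 437. -226.   19.]
roof edge 1354 [-6.95603877e-02  5.75688571e+02] [ 386. -396.  154.] [ 608. -111.  460.]
```

```bash
python3 plan.py 487.5,-291,120,181.6,50 487.5,-291,18,181.6,26
```

```text
[[[-0.5,-3.1,3.0],[0,0,-0.1]],[[-0.5,-3.0,3.0],[0,0,-0.1]],[[-0.5,-3.1,2.9],[0,0,-0.1]],[[-0.5,-3.1,3.0],[0,0,-0.0]],[[-0.6,-3.0,3.0],[0,0,-0.1]],[[-0.45,-3.09,2.99],[0,0,-0.1]],[[-0.0,0.0,2.6],[0,0,-0.0]],[[-0.0,0.0,2.5],[0,0,-0.0]],[[-0.0,0.0,2.6],[0,0,-0.0]],[[-0.0,0.0,2.5],[0,0,-0.0]]]
```

Emit:
arm_command --series '[[[-0.5,-3.1,3.0],[0,0,-0.1]],[[-0.5,-3.0,3.0],[0,0,-0.1]],[[-0.5,-3.1,2.9],[0,0,-0.1]],[[-0.5,-3.1,3.0],[0,0,0]],[[-0.6,-3.0,3.0],[0,0,-0.1]],[[-0.5,-3.1,3.0],[0,0,-0.1]],[[0,0,0],[0,0,0]],[[0,0,2.5],[0,0,0]],[[0,0,2.5],[0,0,0]],[[0,0,0],[0,0,0]]]'

```text
time_s: 25.05
position: [486.2, -290.3, 69.3]
eef_rot: [-0.002, -0.014, 1.0, 0.001]
ft_force: [-0.5, 0.5, 0.8]
gripper_width: 84.5
grasp_force: 0.0
```

```bash
python3 tilt.py; python3 - <<'E'
from h import *
im=robot.get_image("wrist");P=cloud(im);V=im["color"].max(-1);s=robot.state()["position"]
b=(V<80)&(P[...,2]>60)&(P[...,2]<74)&(np.hypot(P[...,0]-487,P[...,1]+291)<25)
n,l,st,c=cv2.connectedComponentsWithStats(b.astype(np.uint8));i=1+np.argmax(st[1:,4]);v,u=np.nonzero(l==i)
q=np.array([ray(im,a,d,70)[:2] for a,d in zip(u,v)],np.float32);print(st[i],cv2.minEnclosingCircle(q),P[l==i].mean(0))
E
```

```text
yaw -178.41075918079753 fix rotvec deg [ 0.1  -0.24 -0.  ] [ 486.2 -290.3   69.3] q [-0.54  0.39 -0.17  1.01 -0.   -0.57] [-0.5  0.5  0.8]
[ 260  225   47   48 1703] ((485.90185546875, -292.871826171875), 12.600181579589844) [ 486.39483512 -292.95196381   68.36188523]
```

Tray knob measured at (486,-292.9), radius 12.6 mm as given. Down, grip and pull.

Emit:
arm_command --series '[[[0,0.25,2.6],[0,0,0]],[[0,0,2.6],[0,0,0]],[[0,0,0],[0,0,0]]]'

```text
time_s: 25.48
position: [486.4, -288.8, 18.0]
eef_rot: [-0.002, -0.013, 1.0, 0.0]
ft_force: [-0.1, -0.2, 0.7]
gripper_width: 85.1
grasp_force: 0.0
```

Emit:
arm_command --series '[[[0,0,0],[0,0,0]],[[0,0,0],[0,0,0]],[[0,0,0],[0,0,0]],[[0,0,0],[0,0,0]],[[0,0,0],[0,0,0]],[[0,0,0],[0,0,0]],[[0,0,0],[0,0,0]]]' --grip 0

```text
time_s: 26.35
position: [487.6, -292.0, 19.2]
eef_rot: [0.0, -0.012, 1.0, -0.002]
ft_force: [0.5, -8.7, 4.2]
gripper_width: 22.4
grasp_force: 58.9
```

Emit:
arm_command --series '[[[0.6,0,0],[0,0,0]],[[1.2,0,0],[0,0,0]],[[1.5,0,0],[0,0,0]],[[1.5,0,0],[0,0,0]],[[1.2,0,0],[0,0,0]],[[0.8,0,0],[0,0,0]],[[0.4,0,0],[0,0,0]],[[0,0,0],[0,0,0]]]'

```text
time_s: 27.35
position: [415.4, -293.9, 19.2]
eef_rot: [-0.0, -0.012, 1.0, -0.002]
ft_force: [-1.0, -8.5, 2.5]
gripper_width: 22.9
grasp_force: 59.2
```

Emit:
arm_command --series '[[[0.4,-0.2,0],[0,0,0]],[[0.4,0,0],[0,0,0]],[[0.3,0,0],[0,0,0]],[[0,0,0],[0,0,0]]]'

```text
time_s: 27.85
position: [406.6, -294.2, 19.2]
eef_rot: [0.002, -0.013, 1.0, -0.0]
ft_force: [9.6, 2.7, 1.3]
gripper_width: 22.5
grasp_force: 59.4
```

Emit:
arm_command --series '[[[0,0,0],[0,0,0]],[[0,0,0],[0,0,0]],[[0,0,0],[0,0,0]],[[0,0,0],[0,0,0]],[[0,0,-3],[0,0,0]],[[0,0,-5],[0,0,0]],[[0,0,-5],[0,0,0]],[[0,0,0],[0,0,0]]]' --grip 8.5

```text
time_s: 28.85
position: [405.7, -295.1, 151.8]
eef_rot: [0.002, -0.013, 1.0, -0.002]
ft_force: [0.5, -1.2, -0.5]
gripper_width: 85.1
grasp_force: 0.0
```

```bash
python3 tilt.py; python3 plan.py 475,-8.2,150,190,50 ; python3 - <<'E'
from h import *
im=robot.get_image("wrist");P=cloud(im);V=im["color"].max(-1)
b=(V<80)&(P[...,2]>60)&(P[...,2]<74)&(np.hypot(P[...,0]-406,P[...,1]+294)<30)
n,l,st,c=cv2.connectedComponentsWithStats(b.astype(np.uint8));i=1+np.argmax(st[1:,4]);v,u=np.nonzero(l==i)
q=np.array([ray(im,a,d,70)[:2] for a,d in zip(u,v)],np.float32);print(st[i],cv2.minEnclosingCircle(q))
m=(abs(P[...,2]-30)<3)&(P[...,0]>440)&(P[...,0]<600)&(V>150);print("border",m.sum(),cv2.minAreaRect(P[m][:,:2].astype(np.float32)))
E
```

```text
yaw -178.50674171535962 fix rotvec deg [-0.23  0.19 -0.  ] [ 405.7 -295.1  151.8] q [-0.63  0.22 -0.19  1.15 -0.   -0.65] [ 0.5 -1.2 -0.5]
[[[-1.3,4.8,0.0],[0,0,-1.4]],[[-1.4,4.7,0.1],[0,0,-1.4]],[[-1.5,4.7,-0.0],[0,0,-1.5]],[[-1.6,4.6,0.0],[0,0,-1.4]],[[-1.8,4.6,0.1],[0,0,-1.4]],[[-1.81,4.55,-0.02],[0,0,-1.4]]]
[273 189  32  33 789] ((405.8136291503906, -295.3998107910156), 12.134443283081055)
border 2783 ((514.6973876953125, -242.2240447998047), (111.7963638305664, 380.5921936035156), 1.5723271369934082)
```

Emit:
arm_command --series '[[[-1.3,4.8,0],[0,0,-1.4]],[[-1.4,4.7,0.1],[0,0,-1.4]],[[-1.5,4.7,0],[0,0,-1.5]],[[-1.6,4.6,0],[0,0,-1.4]],[[-1.8,4.6,0.1],[0,0,-1.4]],[[-1.8,4.5,0],[0,0,-1.4]],[[0,0,0],[0,0,0]],[[0,0,0],[0,0,0]]]'

```text
time_s: 29.9
position: [472.3, -7.5, 145.0]
eef_rot: [-0.002, -0.087, 0.996, 0.0]
ft_force: [0.2, 0.6, -0.4]
gripper_width: 84.9
grasp_force: 0.0
```

```bash
cat > rim.py <<'E'
import sys
from h import *
from scipy.optimize import least_squares
x,y,h=map(float,sys.argv[1:4]);s=robot.state()
im=robot.get_image("wrist");P=cloud(im);hs=cv2.cvtColor(im["color"],cv2.COLOR_RGB2HSV).astype(int);H,S=hs[...,0],hs[...,1]
m=(((H>105)&(H<125))|(H<6)|(H>174))&(S>120)&(abs(P[...,2]-h)<5)&(np.hypot(P[...,0]-x,P[...,1]-y)<45)
v,u=np.nonzero(m);q=np.array([ray(im,a,b,h)[:2] for a,b in zip(u,v)])
hull=cv2.convexHull(q.astype(np.float32))[:,0]
f=least_squares(lambda p:np.hypot(hull[:,0]-p[0],hull[:,1]-p[1])-p[2],[*q.mean(0),29],loss="soft_l1").x
red=m&((H<6)|(H>174));v,u=np.nonzero(red);q2=np.array([ray(im,a,b,h)[:2] for a,b in zip(u,v)])-f[:2]
a=np.degrees(np.arctan2(q2[:,1],q2[:,0])) if len(q2) else np.array([]);z=np.exp(2j*np.radians(a)).mean() if len(a) else 0
print("rim",len(q),f.round(1),"red",len(a),"lug axis",round(np.degrees(np.angle(z))/2,1),"tcp",s["position"].round(1),"err",(f[:2]-s["position"][:2]).round(1))
E
python3 rim.py 475 -8 106; python3 tilt.py; python3 dl.py 1,0,0 0,1,0
```

```text
rim 1939 [474.4  -8.5  28.3] red 159 lug axis -2.9 tcp [472.3  -7.5 145. ] err [ 2.1 -1. ]
yaw -170.03239604010068 fix rotvec deg [ 0.02 -0.2  -0.  ] [472.4  -8.  145.2] q [-0.02  0.19 -0.26  1.13 -0.   -0.19] [ 0.3 -0.6  0.3]
1,0,0 [-0.1, -0.02, -0.0]
0,1,0 [-0.02, 0.1, -0.0]
```

Emit:
arm_command --series '[[[-0.23,-0.06,2.5],[0,0,0]],[[0,0,2.5],[0,0,0]],[[0,0,2.0],[0,0,0]],[[0,0,1.0],[0,0,0]],[[0,0,0],[0,0,0]]]'

```text
time_s: 30.58
position: [474.8, -8.3, 65.6]
eef_rot: [-0.002, -0.086, 0.996, 0.0]
ft_force: [0.3, -0.2, 0.1]
gripper_width: 85.1
grasp_force: 0.0
```

Emit:
arm_command --series '[[[0,0,0],[0,0,0]],[[0,0,0],[0,0,0]],[[0,0,0],[0,0,0]],[[0,0,0],[0,0,0]],[[0,0,0],[0,0,0]],[[0,0,0],[0,0,0]]]' --grip 0

```text
time_s: 31.32
position: [476.3, -7.5, 67.4]
eef_rot: [0.0, -0.087, 0.996, -0.0]
ft_force: [-2.2, -0.3, 9.0]
gripper_width: 54.5
grasp_force: 61.6
```

Emit:
arm_command --series '[[[0,0,0],[0,0,8]],[[0,0,0],[0,0,8]],[[0,0,0],[0,0,8]],[[0,0,0],[0,0,8]],[[0,0,0],[0,0,8]],[[0,0,0],[0,0,8]],[[0,0,0],[0,0,8]],[[0,0,0],[0,0,8]],[[0,0,0],[0,0,8]],[[0,0,0],[0,0,0]]]'

```text
time_s: 32.58
position: [476.1, -8.0, 67.3]
eef_rot: [0.0, 0.516, 0.857, -0.0]
ft_force: [-1.7, -2.6, 10.4]
gripper_width: 54.6
grasp_force: 61.6
```

Emit:
arm_command --series '[[[0,0,-0.4],[0,0,0]],[[0,0,-0.6],[0,0,0]],[[0,0,0],[0,0,0]]]'

```text
time_s: 32.95
position: [475.7, -7.5, 76.5]
eef_rot: [-0.001, 0.515, 0.857, -0.0]
ft_force: [-1.1, -0.7, 0.7]
gripper_width: 54.6
grasp_force: 65.3
```

```bash
python3 tilt.py; python3 -c "
from h import *
print(robot.state()['moment'])"
```

```text
yaw 118.00772291870695 fix rotvec deg [-0.06 -0.03  0.  ] [475.7  -7.5  76.5] q [-0.02  0.24 -0.37  0.95 -0.    1.07] [-1.1 -0.7  0.7]
[-0.09634133  0.27139433  0.02151345]
```

Emit:
arm_command --series '[[[0,0,-0.8],[0,0,0]],[[0,0,-0.8],[0,0,0]],[[0,0,-1.5],[0,0,0]],[[0,0,-3],[0,0,0]],[[0,0,-3],[0,0,0]],[[0,0,-3],[0,0,0]],[[0,0,0],[0,0,0]]]'

```text
time_s: 33.83
position: [477.4, -7.5, 199.7]
eef_rot: [0.002, 0.515, 0.857, 0.001]
ft_force: [-0.3, -1.0, -1.6]
gripper_width: 54.3
grasp_force: 65.3
```

```bash
python3 tilt.py; python3 plan.py 515.4,-342.3,170,181.6,50 515.4,-342.3,95,181.6,30; python3 - <<'E'
from h import *
a=robot.get_image("scene")["color"][110:290,150:400]; b=robot.get_image("side")["color"][150:330,180:400]
cv2.imwrite("pics/m7.png",np.hstack([cv2.resize(a,(400,288)),cv2.resize(b,(352,288))])[:,:,::-1])
E
```

```text
yaw 117.9982667479686 fix rotvec deg [0.18 0.1  0.  ] [477.4  -7.5 199.7] q [-0.02  0.16 -0.15  1.26  0.    1.07] [-0.3 -1.  -1.6]
[[[-4.5,-1.8,0.4],[0,0,-9.1]],[[-4.1,-2.4,0.4],[0,0,-9.1]],[[-3.7,-3.1,0.5],[0,0,-9.1]],[[-3.2,-3.6,0.4],[0,0,-9.0]],[[-2.6,-4.1,0.4],[0,0,-9.1]],[[-1.8,-4.4,0.4],[0,0,-9.1]],[[-1.21,-4.69,0.47],[0,0,-9.1]],[[0.0,0.0,2.5],[0,0,-0.0]],[[0.0,0.0,2.5],[0,0,-0.0]],[[0.0,0.0,2.5],[0,0,-0.0]]]
```

View pics/m7.png

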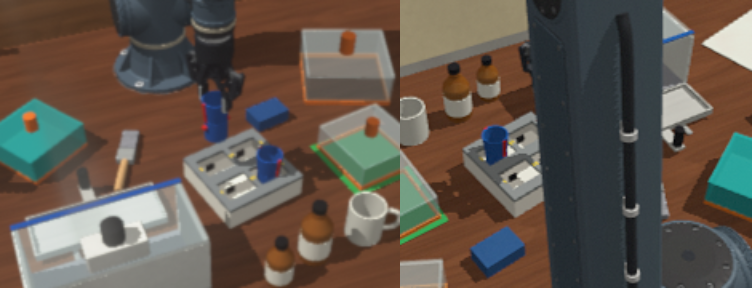

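The cup hangs upright from the gripper at scene (215,115). The other cup stands in the carrier at (270,162), and the tray is out.

Emit:
arm_command --series '[[[-4.5,-1.8,0.4],[0,0,-9]],[[-4.1,-2.4,0.4],[0,0,-9]],[[-3.7,-3.1,0.5],[0,0,-9]],[[-3.2,-3.6,0.4],[0,0,-9]],[[-2.6,-4.1,0.4],[0,0,-9]],[[-1.8,-4.4,0.4],[0,0,-9]],[[-1.2,-4.7,0.4],[0,0,-9]],[[0,0,0],[0,0,0]],[[0,0,2.5],[0,0,0]],[[0,0,2.5],[0,0,0]]]'

```text
time_s: 35.17
position: [511.4, -341.8, 116.3]
eef_rot: [-0.001, -0.008, 1.0, 0.0]
ft_force: [0.7, -0.7, -2.1]
gripper_width: 54.4
grasp_force: 65.3
```

Emit:
arm_command --series '[[[0,0,0],[0,0,0]],[[0,0,0],[0,0,0]]]'

```text
time_s: 35.42
position: [512.1, -342.2, 118.4]
eef_rot: [-0.001, -0.009, 1.0, 0.0]
ft_force: [0.5, 0.3, -1.6]
gripper_width: 54.4
grasp_force: 65.3
```

```bash
python3 tilt.py;  python3 plan.py 515.4,-342.3,88,181.6,20
```

```text
yaw -179.00122906525377 fix rotvec deg [ 0.01 -0.11 -0.  ] [ 512.1 -342.2  118.4] q [-0.59  0.44  0.04  1.17 -0.   -0.61] [ 0.5  0.3 -1.6]
[[[-0.2,-0.0,1.5],[0,0,-0.3]],[[-0.13,-0.02,1.54],[0,0,-0.3]]]
```

Emit:
arm_command --series '[[[-0.2,0,1.5],[0,0,0]],[[-0.1,0,1.4],[0,0,0]],[[0,0,0.3],[0,0,0]],[[0,0,0.2],[0,0,0]],[[0,0,0],[0,0,0]]]'

```text
time_s: 36.05
position: [514.9, -342.6, 84.0]
eef_rot: [-0.001, -0.009, 1.0, -0.0]
ft_force: [0.5, -0.7, -1.5]
gripper_width: 54.3
grasp_force: 65.2
```

Emit:
arm_command --series '[[[0,0,0.15],[0,0,0]],[[0,0,0.15],[0,0,0]],[[0,0,0],[0,0,0]]]'

```text
time_s: 36.42
position: [515.1, -342.7, 81.5]
eef_rot: [-0.001, -0.009, 1.0, -0.0]
ft_force: [-0.1, 1.4, 3.0]
gripper_width: 54.7
grasp_force: 65.7
```

Emit:
arm_command --series '[[[0,0,0],[0,0,0]],[[0,0,0],[0,0,0]],[[0,0,0],[0,0,0]],[[0,0,0],[0,0,0]],[[0,0,-1.5],[0,0,0]],[[0,0,-3],[0,0,0]],[[0,0,-4],[0,0,0]],[[0,0,0],[0,0,0]]]' --grip 8.5

```text
time_s: 37.42
position: [516.7, -343.7, 170.3]
eef_rot: [0.002, -0.009, 1.0, -0.002]
ft_force: [-0.3, 0.1, -0.5]
gripper_width: 84.8
grasp_force: 0.0
```

```bash
python3 tilt.py; python3 rim.py 515 -342 120; python3 plan.py 538.5,91.7,170,190,50
```

```text
yaw -179.0044826146218 fix rotvec deg [-0.22  0.21 -0.  ] [ 516.7 -343.7  170.3] q [-0.59  0.41  0.14  1.29 -0.   -0.6 ] [-0.3  0.1 -0.5]
rim 1751 [ 514.1 -343.3   28.4] red 142 lug axis -12.0 tcp [ 516.7 -343.7  170.3] err [-2.6  0.3]
[[[-0.3,4.8,-0.0],[0,0,-1.0]],[[-0.5,4.8,-0.0],[0,0,-1.0]],[[-0.5,4.9,-0.1],[0,0,-1.0]],[[-0.5,4.8,0.0],[0,0,-1.0]],[[-0.7,4.8,-0.0],[0,0,-1.0]],[[-0.8,4.7,-0.0],[0,0,-1.0]],[[-0.8,4.8,-0.0],[0,0,-1.0]],[[-0.9,4.7,-0.1],[0,0,-1.0]],[[-1.03,4.78,0.02],[0,0,-1.0]]]
```

Emit:
arm_command --series '[[[-0.3,4.8,0],[0,0,-1]],[[-0.5,4.8,0],[0,0,-1]],[[-0.5,4.9,0],[0,0,-1]],[[-0.5,4.8,0],[0,0,-1]],[[-0.7,4.8,0],[0,0,-1]],[[-0.8,4.7,0],[0,0,-1]],[[-0.8,4.8,0],[0,0,-1]],[[-0.9,4.7,0],[0,0,-1]],[[-1.0,4.8,0],[0,0,-1]],[[0,0,0],[0,0,0]]]'

```text
time_s: 38.72
position: [536.7, 95.4, 165.1]
eef_rot: [-0.002, -0.089, 0.996, 0.0]
ft_force: [0.1, -1.4, -0.4]
gripper_width: 84.8
grasp_force: 0.0
```

Emit:
arm_command --series '[[[0,0,1],[0,0,0]],[[0,0,1],[0,0,0]],[[0,0,0],[0,0,0]]]'

```text
time_s: 39.1
position: [536.4, 91.4, 144.5]
eef_rot: [-0.002, -0.086, 0.996, -0.0]
ft_force: [-0.8, -0.5, -0.4]
gripper_width: 84.9
grasp_force: 0.0
```

```bash
python3 tilt.py; python3 rim.py 538 91 106; python3 plan.py 538.3,91.5,66,190.5,26
```

```text
yaw -170.09452876369522 fix rotvec deg [ 0.02 -0.24 -0.  ] [536.4  91.4 144.5] q [ 0.17  0.3  -0.1   1.17  0.   -0.  ] [-0.8 -0.5 -0.4]
rim 1932 [538.3  91.9  28.4] red 161 lug axis 20.4 tcp [536.4  91.4 144.5] err [2.  0.6]
[[[-0.0,-0.0,2.0],[0,0,-0.1]],[[-0.1,-0.0,2.0],[0,0,-0.2]],[[-0.0,-0.0,1.9],[0,0,-0.1]],[[-0.05,-0.03,2.02],[0,0,-0.2]]]
```

Emit:
arm_command --series '[[[-0.2,0,2.5],[0,0,0]],[[0,0,2.5],[0,0,0]],[[0,0,2.0],[0,0,0]],[[0,0,0.9],[0,0,0]],[[0,0,0],[0,0,0]]]'

```text
time_s: 39.78
position: [538.9, 92.5, 66.8]
eef_rot: [-0.001, -0.087, 0.996, 0.0]
ft_force: [0.1, 0.1, -0.2]
gripper_width: 84.9
grasp_force: 0.0
```

Emit:
arm_command --series '[[[0,0,0],[0,0,0]],[[0,0,0],[0,0,0]],[[0,0,0],[0,0,0]],[[0,0,0],[0,0,0]],[[0,0,0],[0,0,0]],[[0,0,0],[0,0,0]]]' --grip 0

```text
time_s: 40.52
position: [539.9, 93.1, 68.5]
eef_rot: [0.0, -0.087, 0.996, 0.0]
ft_force: [-1.9, 0.4, 9.6]
gripper_width: 55.0
grasp_force: 61.8
```

Emit:
arm_command --series '[[[0,0,0],[0,0,-8]],[[0,0,0],[0,0,-8]],[[0,0,0],[0,0,-9]],[[0,0,0],[0,0,-9]],[[0,0,0],[0,0,-9]],[[0,0,0],[0,0,-9]],[[0,0,0],[0,0,-9]],[[0,0,0],[0,0,-9]],[[0,0,0],[0,0,-8]],[[0,0,0],[0,0,0]]]'

```text
time_s: 41.78
position: [540.2, 92.8, 68.5]
eef_rot: [0.0, -0.695, 0.719, -0.0]
ft_force: [-0.1, -1.9, 7.5]
gripper_width: 54.9
grasp_force: 61.5
```

Emit:
arm_command --series '[[[0,0,-0.4],[0,0,0]],[[0,0,-0.6],[0,0,0]],[[0,0,0],[0,0,0]]]'

```text
time_s: 42.15
position: [539.4, 93.0, 77.4]
eef_rot: [-0.0, -0.695, 0.719, 0.0]
ft_force: [0.2, 0.4, 0.9]
gripper_width: 54.5
grasp_force: 65.2
```

Emit:
arm_command --series '[[[0,0,-0.8],[0,0,0]],[[0,0,-0.8],[0,0,0]],[[0,0,-1.5],[0,0,0]],[[0,0,-3],[0,0,0]],[[0,0,-3],[0,0,0]],[[0,0,-3],[0,0,0]],[[0,0,0],[0,0,0]]]'

```text
time_s: 43.02
position: [540.8, 93.1, 201.2]
eef_rot: [0.002, -0.695, 0.719, -0.001]
ft_force: [0.1, -0.2, -0.8]
gripper_width: 54.6
grasp_force: 65.2
```

```bash
python3 tilt.py; python3 plan.py 512.6,-242.3,180,181.6,42 512.6,-242.3,120,181.6,30
```

```text
yaw -92.00560315345986 fix rotvec deg [-0.2   0.06 -0.  ] [540.8  93.1 201.2] q [ 0.17  0.28  0.02  1.3   0.   -1.37] [ 0.1 -0.2 -0.8]
[[[3.7,0.2,0.2],[0,0,9.6]],[[3.7,-0.5,0.3],[0,0,9.6]],[[3.6,-1.0,0.2],[0,0,9.6]],[[3.4,-1.7,0.2],[0,0,9.6]],[[3.0,-2.2,0.3],[0,0,9.6]],[[2.7,-2.6,0.2],[0,0,9.6]],[[2.1,-3.1,0.3],[0,0,9.6]],[[1.7,-3.3,0.2],[0,0,9.6]],[[0.98,-3.63,0.22],[0,0,9.6]],[[-0.0,0.0,2.0],[0,0,-0.0]]]
[[[-0.0,0.0,2.0],[0,0,-0.0]],[[-0.0,0.0,2.0],[0,0,-0.0]]]
```

Emit:
arm_command --series '[[[3.7,0.2,0.2],[0,0,9.6]],[[3.7,-0.5,0.3],[0,0,9.6]],[[3.6,-1.0,0.2],[0,0,9.6]],[[3.4,-1.7,0.2],[0,0,9.6]],[[3.0,-2.2,0.3],[0,0,9.6]],[[2.7,-2.6,0.2],[0,0,9.6]],[[2.1,-3.1,0.3],[0,0,9.6]],[[1.7,-3.3,0.2],[0,0,9.6]],[[1.0,-3.6,0.2],[0,0,9.6]],[[0,0,0],[0,0,0]]]'

```text
time_s: 44.28
position: [510.0, -244.3, 176.1]
eef_rot: [-0.001, -0.012, 1.0, 0.0]
ft_force: [0.6, -0.0, -1.6]
gripper_width: 54.6
grasp_force: 65.1
```

Emit:
arm_command --series '[[[0,0,2],[0,0,0]],[[0,0,2],[0,0,0]],[[0,0,2],[0,0,0]],[[0,0,0],[0,0,0]],[[0,0,0],[0,0,0]]]'

```text
time_s: 44.9
position: [511.0, -242.0, 117.5]
eef_rot: [-0.001, -0.014, 1.0, -0.0]
ft_force: [0.7, -0.6, -1.4]
gripper_width: 54.6
grasp_force: 65.1
```

```bash
python3 tilt.py;  python3 plan.py 512.6,-242.3,90,181.6,20
```

```text
yaw -178.34045854673315 fix rotvec deg [-0.   -0.08  0.  ] [ 511.  -242.   117.5] q [-0.44  0.35 -0.1   1.12 -0.   -0.47] [ 0.7 -0.6 -1.4]
[[[-0.1,-0.0,1.4],[0,0,0.0]],[[-0.06,-0.04,1.35],[0,0,0.1]]]
```

Emit:
arm_command --series '[[[-0.1,0,1.4],[0,0,0]],[[-0.1,0,1.4],[0,0,0]],[[0,0,0.4],[0,0,0]],[[0,0,0],[0,0,0]],[[0,0,0],[0,0,0]]]'

```text
time_s: 45.52
position: [512.8, -242.4, 85.1]
eef_rot: [-0.001, -0.014, 1.0, -0.0]
ft_force: [0.4, 0.2, -1.4]
gripper_width: 54.7
grasp_force: 65.1
```

Emit:
arm_command --series '[[[0,0,0.2],[0,0,0]],[[0,0,0.1],[0,0,0]],[[0,0,0],[0,0,0]]]'

```text
time_s: 45.9
position: [512.9, -242.3, 82.6]
eef_rot: [-0.0, -0.014, 1.0, -0.0]
ft_force: [-1.8, 0.7, 5.1]
gripper_width: 54.8
grasp_force: 65.6
```

Emit:
arm_command --series '[[[0,0,0],[0,0,0]],[[0,0,0],[0,0,0]],[[0,0,0],[0,0,0]],[[0,0,0],[0,0,0]],[[0,0,-1.5],[0,0,0]],[[0,0,-3],[0,0,0]],[[0,0,-4],[0,0,0]],[[0,0,0],[0,0,0]]]' --grip 7.8

```text
time_s: 46.9
position: [514.6, -243.1, 171.0]
eef_rot: [0.002, -0.014, 1.0, -0.001]
ft_force: [0.7, -0.0, 0.4]
gripper_width: 78.3
grasp_force: 0.0
```

```bash
python3 tilt.py; python3 rim.py 513 -242 120; python3 plan.py 405.8,-295.2,130,181.6,40 405.8,-295.2,20,181.6,28
```

```text
yaw -178.405634970479 fix rotvec deg [-0.16  0.22 -0.  ] [ 514.6 -243.1  171. ] q [-0.44  0.33  0.    1.24 -0.   -0.47] [ 0.7 -0.   0.4]
rim 1738 [ 511.6 -243.4   28.3] red 137 lug axis 11.9 tcp [ 514.6 -243.1  171. ] err [-3.  -0.3]
[[[2.7,-1.2,1.0],[0,0,-0.0]],[[2.8,-1.3,1.0],[0,0,-0.0]],[[2.7,-1.2,0.9],[0,0,-0.0]],[[2.74,-1.25,1.01],[0,0,-0.0]],[[-0.0,0.0,2.7],[0,0,-0.0]],[[-0.0,0.0,2.8],[0,0,-0.0]],[[-0.0,0.0,2.7],[0,0,-0.0]],[[-0.0,0.0,2.8],[0,0,-0.0]]]
```

Emit:
arm_command --series '[[[2.8,-1.2,1.0],[0,0,0]],[[2.9,-1.3,1.0],[0,0,0]],[[2.8,-1.2,0.9],[0,0,0]],[[2.8,-1.25,1.0],[0,0,0]],[[0,0,0],[0,0,0]],[[0,0,2.7],[0,0,0]],[[0,0,2.7],[0,0,0]],[[0,0,0],[0,0,0]]]'

```text
time_s: 47.95
position: [400.3, -293.7, 72.6]
eef_rot: [-0.002, -0.014, 1.0, 0.001]
ft_force: [-0.3, 0.7, 1.0]
gripper_width: 78.0
grasp_force: 0.0
```

```bash
python3 tilt.py; python3 plan.py 402,-295.4,22,181.6,28
```

```text
yaw -178.38130538248205 fix rotvec deg [ 0.14 -0.27 -0.  ] [ 400.3 -293.7   72.6] q [-0.63  0.28 -0.33  0.96 -0.   -0.66] [-0.3  0.7  1. ]
[[[-0.1,-0.1,2.5],[0,0,0.0]],[[-0.06,-0.07,2.56],[0,0,0.0]]]
```

Emit:
arm_command --series '[[[-0.1,-0.1,2.5],[0,0,0]],[[-0.1,-0.1,2.5],[0,0,0]],[[0,0,0],[0,0,0]]]'

```text
time_s: 48.32
position: [402.8, -296.3, 23.8]
eef_rot: [-0.002, -0.014, 1.0, 0.001]
ft_force: [0.6, 0.2, 1.0]
gripper_width: 78.4
grasp_force: 0.0
```

Emit:
arm_command --series '[[[0,0,0],[0,0,0]],[[0,0,0],[0,0,0]],[[0,0,0],[0,0,0]],[[0,0,0],[0,0,0]],[[0,0,0],[0,0,0]],[[0,0,0],[0,0,0]],[[0,0,0],[0,0,0]]]' --grip 0

```text
time_s: 49.2
position: [403.3, -294.2, 25.1]
eef_rot: [-0.0, -0.015, 1.0, 0.002]
ft_force: [1.1, 14.6, 13.6]
gripper_width: 22.6
grasp_force: 58.2
```

Emit:
arm_command --series '[[[-0.3,0,0],[0,0,0]],[[-0.6,0,0],[0,0,0]],[[-0.8,0,0],[0,0,0]],[[-1.0,0,0],[0,0,0]],[[-1.0,0,0],[0,0,0]],[[-1.0,0,0],[0,0,0]],[[-1.0,0,0],[0,0,0]],[[-1.0,0,0],[0,0,0]],[[-0.8,0,0],[0,0,0]],[[-0.5,0,0],[0,0,0]]]'

```text
time_s: 50.45
position: [483.1, -292.0, 25.1]
eef_rot: [-0.001, -0.015, 1.0, 0.002]
ft_force: [-2.6, 12.4, 14.9]
gripper_width: 22.6
grasp_force: 58.4
```

Emit:
arm_command --series '[[[-0.5,0.1,0],[0,0,0]],[[-0.8,0.1,0],[0,0,0]],[[-1.0,0,0],[0,0,0]],[[-1.0,0,0],[0,0,0]],[[-0.9,0,0],[0,0,0]],[[-0.6,0,0],[0,0,0]],[[-0.4,0,0],[0,0,0]],[[-0.2,0,0],[0,0,0]],[[0,0,0],[0,0,0]]]'

```text
time_s: 51.58
position: [537.6, -290.5, 25.2]
eef_rot: [-0.0, -0.014, 1.0, 0.0]
ft_force: [-0.6, 3.8, 9.0]
gripper_width: 21.9
grasp_force: 58.6
```

Emit:
arm_command --series '[[[-0.2,0,0],[0,0,0]],[[-0.2,0,0],[0,0,0]],[[-0.2,0,0],[0,0,0]],[[-0.2,0,0],[0,0,0]],[[0,0,0],[0,0,0]]]'

```text
time_s: 52.2
position: [543.2, -290.4, 25.2]
eef_rot: [-0.002, -0.014, 1.0, 0.0]
ft_force: [-10.5, 3.0, 14.6]
gripper_width: 22.4
grasp_force: 59.3
```

Emit:
arm_command --series '[[[-0.1,0,0],[0,0,0]],[[0,0,0],[0,0,0]]]'

```text
time_s: 52.45
position: [543.2, -290.4, 25.2]
eef_rot: [-0.003, -0.014, 1.0, 0.0]
ft_force: [-12.6, 2.3, 16.7]
gripper_width: 22.0
grasp_force: 59.4
```

Emit:
arm_command --series '[[[0,0,0],[0,0,0]],[[0,0,0],[0,0,0]],[[0,0,0],[0,0,0]],[[0,0,0],[0,0,0]],[[1.5,0,0],[0,0,0]],[[1.5,0,-3],[0,0,0]],[[1.5,0,-5],[0,0,0]],[[1.5,0,-5],[0,0,0]],[[0,0,-5],[0,0,0]],[[0,0,0],[0,0,0]]]' --grip 7

```text
time_s: 53.7
position: [487.0, -293.6, 208.0]
eef_rot: [0.002, -0.014, 1.0, -0.002]
ft_force: [0.1, 0.1, -0.9]
gripper_width: 70.0
grasp_force: 0.0
```

```bash
python3 tilt.py; python3 lev2.py 2>/dev/null| head -1; python3 plan.py 460,270,230,189,50; python3 - <<'E'
from h import *
a=robot.get_image("scene")["color"][120:320,120:460]
cv2.imwrite("pics/s8.png",cv2.resize(a,None,fx=2,fy=2)[:,:,::-1])
E
```

```text
yaw -178.43189306699279 fix rotvec deg [-0.21  0.22 -0.  ] [ 487.  -293.6  208. ] q [-0.54  0.31  0.08  1.33 -0.   -0.57] [ 0.1  0.1 -0.9]
[[[0.1,4.7,-0.2],[0,0,-0.6]],[[0.0,4.7,-0.2],[0,0,-0.6]],[[0.0,4.7,-0.3],[0,0,-0.7]],[[-0.1,4.7,-0.2],[0,0,-0.6]],[[-0.1,4.7,-0.2],[0,0,-0.6]],[[-0.2,4.7,-0.2],[0,0,-0.6]],[[-0.2,4.6,-0.2],[0,0,-0.6]],[[-0.2,4.7,-0.2],[0,0,-0.6]],[[-0.4,4.7,-0.3],[0,0,-0.7]],[[-0.3,4.7,-0.2],[0,0,-0.6]]]
[[[-0.5,4.7,-0.2],[0,0,-0.6]],[[-0.43,4.63,-0.2],[0,0,-0.6]]]
```

View pics/s8.png

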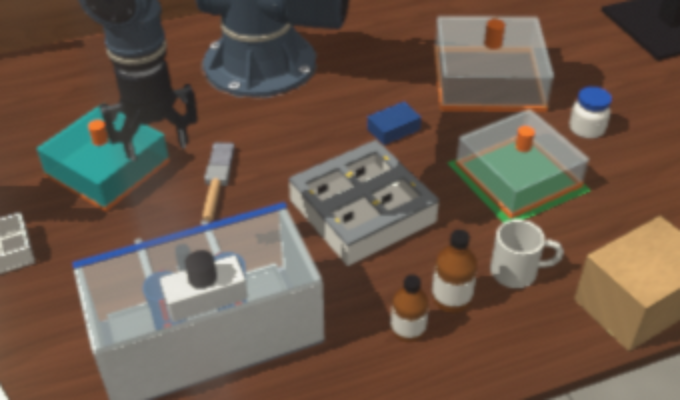

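The tray is home with both cups behind the camera box, and the cover is on the mat at (522,165). I'll go over the cover and measure it.

Emit:
arm_command --series '[[[0.1,5.4,-0.4],[0,0,-0.9]],[[0,5.4,-0.4],[0,0,-0.9]],[[0,5.4,-0.4],[0,0,-0.9]],[[0,5.4,-0.4],[0,0,-0.9]],[[0,5.4,-0.4],[0,0,-0.9]],[[0,5.4,-0.4],[0,0,-0.9]],[[0,5.4,-0.4],[0,0,-0.9]],[[0,5.4,-0.4],[0,0,-0.9]],[[0,5.4,-0.4],[0,0,-0.9]],[[0,5.4,-0.4],[0,0,-0.9]]]' --grip 8.5

```text
time_s: 55.1
position: [431.0, 245.6, 242.4]
eef_rot: [-0.002, -0.093, 0.996, -0.001]
ft_force: [1.3, -0.5, -0.6]
gripper_width: 84.7
grasp_force: 0.0
```

```bash
python3 tilt.py; python3 plan.py 440,345,245,189.5,50
```

```text
yaw -169.36575342684782 fix rotvec deg [-0.04 -0.26  0.  ] [431.  245.6 242.4] q [ 0.52  0.18 -0.01  1.38  0.    0.33] [ 1.3 -0.5 -0.6]
[[[-1.4,4.8,-0.1],[0,0,0.6]],[[-1.27,4.82,-0.16],[0,0,0.5]]]
```

Emit:
arm_command --series '[[[-1.4,4.8,0],[0,0,0]],[[-1.4,4.8,0],[0,0,0]],[[0,0,0],[0,0,0]],[[0,0,0],[0,0,0]]]'

```text
time_s: 55.6
position: [441.3, 343.2, 242.4]
eef_rot: [-0.002, -0.093, 0.996, -0.001]
ft_force: [-0.2, 0.1, -0.2]
gripper_width: 84.9
grasp_force: 0.0
```

```bash
python3 tilt.py; python3 - <<'E'
from h import *
import pickle
im=robot.get_image("wrist"); save(im,"w9",1.4); pickle.dump(im,open("w9.pkl","wb"))
P=cloud(im);hs=cv2.cvtColor(im["color"],cv2.COLOR_RGB2HSV).astype(int)
k=(hs[...,0]<16)&(hs[...,1]>150)&(P[...,2]>105)&(P[...,2]<120)
n,l,st,c=cv2.connectedComponentsWithStats(k.astype(np.uint8));i=1+np.argmax(st[1:,4]);v,u=np.nonzero(l==i)
print(st[i],cv2.minEnclosingCircle(np.array([ray(im,a,d,113)[:2] for a,d in zip(u,v)],np.float32)),P[l==i].mean(0))
E
```

```text
yaw -169.36640852295864 fix rotvec deg [-0.08 -0.27  0.  ] [441.3 343.2 242.4] q [0.66 0.29 0.14 1.42 0.   0.47] [-0.2  0.1 -0.2]
[262 264  31  31 303] ((524.8433227539062, 349.1153869628906), 15.531966209411621) [526.02673341 351.1292212  110.79503178]
```

View pics/w9.png

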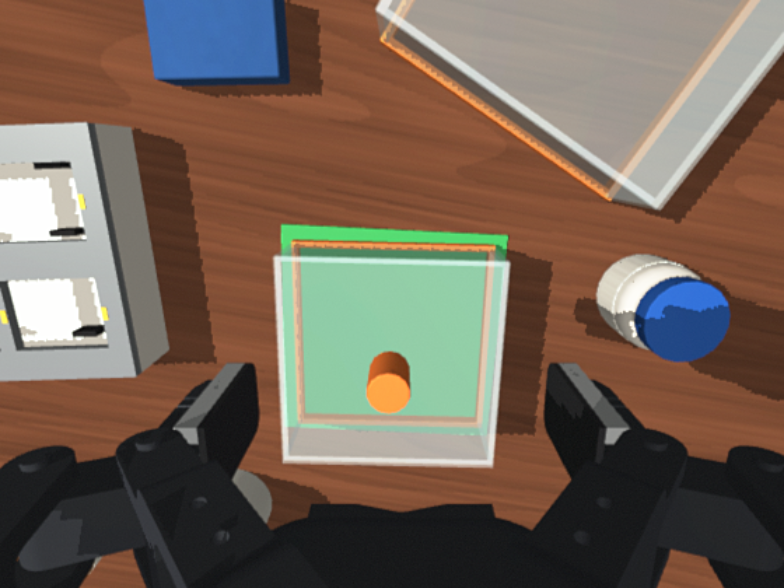

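Wrist view (1.4x): the cover is on the mat. Its top corners are at (275,258), (510,263), (492,466) and (283,463), the knob top at (388,390), and nothing nearby is in the way.

```bash
python3 - <<'E'
from h import *
import pickle
im=pickle.load(open("w9.pkl","rb"))
C=[ray(im,a/1.4,b/1.4,73)[:2] for a,b in [(275,258),(510,263),(492,466),(283,463)]]
C=np.array(C);print(C.round(1),C.mean(0))
for i,j in [(0,1),(1,2),(2,3),(3,0)]:
    d=C[j]-C[i];print(np.hypot(*d).round(1),(np.degrees(np.arctan2(d[1],d[0]))%90).round(2))
t=[ray(im,a/1.4,b/1.4,8)[:2] for a,b in [(292,243),(494,247)]];d=t[1]-t[0];print("trim",np.hypot(*d),np.degrees(np.arctan2(d[1],d[0]))%90)
E
python3 plan.py 525.5,349.3,160,191,45 525.5,349.3,67,191,31
```

```text
[[459.7 255.9]
 [432.9 417.8]
 [594.3 443.5]
 [622.2 281.5]] [527.29865356 349.67492912]
164.0 9.41
163.5 9.07
164.5 9.75
164.4 8.92
trim 167.26680706672894 9.50782361667332
[[[-2.8,-0.3,2.8],[0,0,-0.1]],[[-2.8,-0.3,2.7],[0,0,-0.2]],[[-2.77,-0.32,2.79],[0,0,-0.1]],[[0.0,0.0,2.3],[0,0,-0.0]],[[0.0,0.0,2.4],[0,0,-0.0]],[[0.0,0.0,2.3],[0,0,-0.0]],[[0.0,0.0,2.3],[0,0,-0.0]]]
```

Emit:
arm_command --series '[[[-2.8,-0.3,2.8],[0,0,0]],[[-2.8,-0.3,2.7],[0,0,0]],[[-2.8,-0.3,2.8],[0,0,0]],[[0,0,0],[0,0,0]],[[0,0,2.0],[0,0,0]],[[0,0,0],[0,0,0]],[[0,0,0],[0,0,0]]]'

```text
time_s: 56.52
position: [526.1, 350.2, 142.3]
eef_rot: [-0.0, -0.092, 0.996, 0.0]
ft_force: [-0.1, 0.3, -0.4]
gripper_width: 85.1
grasp_force: 0.0
```

```bash
python3 tilt.py; python3 plan.py 526.2,349.5,66,190.7,26
```

```text
yaw -169.4212433168828 fix rotvec deg [ 0.05 -0.05 -0.  ] [526.1 350.2 142.3] q [0.59 0.45 0.12 1.24 0.   0.4 ] [-0.1  0.3 -0.4]
[[[0.0,-0.0,2.5],[0,0,-0.0]],[[0.0,-0.0,2.6],[0,0,-0.1]],[[0.0,-0.07,2.53],[0,0,-0.0]]]
```

Emit:
arm_command --series '[[[0,0,2.5],[0,0,0]],[[0,0,2.6],[0,0,0]],[[0,-0.05,2.5],[0,0,0]],[[0,0,0],[0,0,0]],[[0,0,0],[0,0,0]]]'

```text
time_s: 57.15
position: [526.7, 350.4, 66.5]
eef_rot: [-0.0, -0.092, 0.996, 0.001]
ft_force: [-0.4, -0.2, 0.7]
gripper_width: 85.2
grasp_force: 0.0
```

Emit:
arm_command --series '[[[0,0,0],[0,0,0]],[[0,0,0],[0,0,0]],[[0,0,0],[0,0,0]],[[0,0,0],[0,0,0]],[[0,0,0],[0,0,0]],[[0,0,0],[0,0,0]],[[0,0,0],[0,0,0]]]' --grip 0

```text
time_s: 58.02
position: [526.3, 350.1, 65.5]
eef_rot: [-0.001, -0.092, 0.996, 0.0]
ft_force: [-0.6, -0.6, 5.9]
gripper_width: 28.0
grasp_force: 59.0
```

Emit:
arm_command --series '[[[0,0,-0.5],[0,0,0]],[[0,0,-1],[0,0,0]],[[0,0,-2],[0,0,0]],[[0,0,-3],[0,0,0]],[[0,0,-3],[0,0,0]],[[0,0,-2],[0,0,0]],[[0,0,0],[0,0,0]]]'

```text
time_s: 58.9
position: [527.1, 350.4, 181.7]
eef_rot: [0.0, -0.092, 0.996, 0.001]
ft_force: [0.7, 0.5, -2.9]
gripper_width: 28.7
grasp_force: 59.3
```

```bash
python3 tilt.py; sed 's/>7)/>60)/' lev.py > lev3.py; python3 lev3.py | head -1;  python3 plan.py 507.2,42.1,185,193.8,42
```

```text
yaw -169.40854245373907 fix rotvec deg [0.09 0.06 0.  ] [527.1 350.4 181.7] q [0.59 0.43 0.2  1.33 0.   0.4 ] [ 0.7  0.5 -2.9]
252 216 rms 2.9590007665132996 slopes [3.75505781e-02 2.14621592e-02 1.00208225e+02] tilt 2.476570284788424 axis [-0.49622061  0.86819647  0.        ] tool rotvec deg [0.8 2.3 0. ] box ((527.8554077148438, 349.9217834472656), (175.04307556152344, 170.40875244140625), 9.366701126098633) z 125.80636904470299 [429.03727651 255.41617707 117.67117617] [625.25581721 444.61246624 135.62634702]
[[[0.9,-3.7,-0.1],[0,0,-0.4]],[[1.0,-3.8,-0.1],[0,0,-0.4]],[[1.0,-3.7,-0.0],[0,0,-0.4]],[[1.0,-3.7,-0.1],[0,0,-0.4]],[[1.0,-3.7,-0.1],[0,0,-0.4]],[[1.1,-3.7,-0.1],[0,0,-0.4]],[[1.1,-3.7,-0.1],[0,0,-0.4]],[[1.11,-3.69,-0.04],[0,0,-0.4]]]
```

Emit:
arm_command --series '[[[0.9,-3.7,0],[0,0,-0.4]],[[1.0,-3.8,0],[0,0,-0.4]],[[1.0,-3.7,0],[0,0,-0.4]],[[1.0,-3.7,0],[0,0,-0.4]],[[1.0,-3.7,0],[0,0,-0.4]],[[1.1,-3.7,0],[0,0,-0.4]],[[1.1,-3.7,0],[0,0,-0.4]],[[1.1,-3.7,0],[0,0,-0.4]],[[0,0,0],[0,0,0]],[[0,0,0],[0,0,0]]]'

```text
time_s: 60.35
position: [507.6, 42.4, 179.4]
eef_rot: [-0.001, -0.12, 0.993, 0.0]
ft_force: [0.5, 0.4, -1.6]
gripper_width: 28.3
grasp_force: 59.8
```

Emit:
arm_command --series '[[[0,0,2],[0,0,0]],[[0,0,2],[0,0,0]],[[0,0,0],[0,0,0]],[[0,0,0],[0,0,0]]]'

```text
time_s: 60.85
position: [508.0, 43.0, 140.4]
eef_rot: [-0.001, -0.121, 0.993, 0.0]
ft_force: [0.3, -0.5, -2.8]
gripper_width: 28.4
grasp_force: 59.7
```

```bash
python3 tilt.py;  python3 plan.py 508.1,42.7,125,193.8,42; python3 lev3.py | head -1
```

```text
yaw -166.14995002850043 fix rotvec deg [ 0.03 -0.09 -0.  ] [508.   43.  140.4] q [ 0.08  0.25 -0.19  1.14  0.   -0.16] [ 0.3 -0.5 -2.8]
[[[-0.0,-0.03,1.54],[0,0,0.1]]]
111 101 rms 2.5291709448251116 slopes [1.19793156e-02 2.79510059e-02 8.07266864e+01] tilt 1.7418228090783001 axis [-0.9191413  0.393928   0.       ] tool rotvec deg [1.4 1.  0. ] box ((508.9110107421875, 44.24961853027344), (172.77635192871094, 171.00071716308594), 12.63151741027832) z 88.1448440452881 [408.67751091 -55.11729109  82.1838263 ] [611.22605372 141.42465505  94.23297166]
```

Aligned: cover yaw 12.6° against carrier 12.6°. Lowering onto the deck.

Emit:
arm_command --series '[[[0,0,1.0],[0,0,0]],[[0,0,0.6],[0,0,0]],[[0,0,0.3],[0,0,0]],[[0,0,0.2],[0,0,0]],[[0,0,0],[0,0,0]],[[0,0,0],[0,0,0]]]'

```text
time_s: 61.8
position: [507.8, 42.3, 119.0]
eef_rot: [-0.001, -0.12, 0.993, 0.0]
ft_force: [-0.7, -0.2, -3.5]
gripper_width: 28.4
grasp_force: 60.2
```

Emit:
arm_command --series '[[[0,0,0.1],[0,0,0]],[[0,0,0.1],[0,0,0]],[[0,0,0],[0,0,0]]]'

```text
time_s: 62.18
position: [508.0, 42.3, 118.4]
eef_rot: [-0.0, -0.12, 0.993, 0.0]
ft_force: [-5.3, -0.6, 12.2]
gripper_width: 28.4
grasp_force: 61.7
```

Contact at the expected height. Release, retreat and check.

Emit:
arm_command --series '[[[0,0,0],[0,0,0]],[[0,0,0],[0,0,0]],[[0,0,0],[0,0,0]],[[0,0,0],[0,0,0]],[[0,0,-2],[0,0,0]],[[0,0,-4],[0,0,0]],[[0,0,-5],[0,0,0]],[[2,0,-4],[0,0,0]],[[4,0,0],[0,0,0]],[[4,0,0],[0,0,0]]]' --grip 8.5

```text
time_s: 63.42
position: [410.1, 18.3, 267.3]
eef_rot: [-0.001, -0.12, 0.993, 0.0]
ft_force: [0.3, -0.4, 0.2]
gripper_width: 85.0
grasp_force: 0.0
```

```bash
python3 tilt.py; python3 - <<'E'
from h import *
import pickle
im=robot.get_image("wrist"); save(im,"w10",1); pickle.dump(im,open("w10.pkl","wb"))
P=cloud(im);hs=cv2.cvtColor(im["color"],cv2.COLOR_RGB2HSV).astype(int)
k=(hs[...,0]<16)&(hs[...,1]>150)&(P[...,2]>158)&(P[...,2]<172)
n,l,st,c=cv2.connectedComponentsWithStats(k.astype(np.uint8));i=1+np.argmax(st[1:,4]);v,u=np.nonzero(l==i)
print(st[i],cv2.minEnclosingCircle(np.array([ray(im,a,d,166)[:2] for a,d in zip(u,v)],np.float32)))
a=im["color"];b=robot.get_image("scene")["color"][130:330,140:400]
cv2.imwrite("pics/m10.png",np.hstack([cv2.resize(a,(440,330)),cv2.resize(b,(360,277)).repeat(1,0) if 0 else cv2.resize(b,(360,330))])[:,:,::-1])
E
```

```text
yaw -166.19026653569827 fix rotvec deg [ 0.01 -0.07 -0.  ] [410.1  18.3 267.3] q [ 0.04  0.03 -0.12  1.42  0.   -0.2 ] [ 0.3 -0.4  0.2]Traceback (most recent call last):
  File "<stdin>", line 6, in <module>
    return _wrapfunc(a, 'argmax', axis=axis, out=out, **kwds)
    return bound(*args, **kwds)
ValueError: attempt to get argmax of an empty sequence
```

I've used all 14 picture views, so I'll check by numbers only.

```bash
cat > fin.py <<'E'
from h import *
for n in ("wrist","scene","side"):
    im=robot.get_image(n);P=cloud(im);hs=cv2.cvtColor(im["color"],cv2.COLOR_RGB2HSV).astype(int)
    o=(hs[...,0]<18)&(hs[...,1]>140)&(np.hypot(P[...,0]-507,P[...,1]-42)<140)
    t=o&(abs(P[...,2]-60)<9);k=o&(P[...,2]>120)&(P[...,2]<175)
    print(n,"trim",t.sum(),np.median(P[t][:,2]) if t.any() else None,cv2.minAreaRect(P[t][:,:2].astype(np.float32)) if t.sum()>5 else None,"knob",k.sum(),P[k].mean(0).round(1) if k.any() else None,P[k].max(0).round(1) if k.any() else None)
    b=(hs[...,0]>100)&(hs[...,0]<126)&(hs[...,1]>60)&(hs[...,2]>40)&(P[...,0]>600)&(P[...,0]<720)&(P[...,1]>-420)&(P[...,1]<-170)
    print("  blue under hood",b.sum(),np.percentile(P[b],[2,50,98],axis=0).round().tolist() if b.any() else None)
E
python3 fin.py
```

```text
wrist trim 279 62.902228245064066 ((519.418701171875, 62.90440368652344), (39.34522247314453, 235.6688690185547), 57.19358825683594) knob 1121 [541.4 106.1 138.5] [561.7 129.7 155.1]
  blue under hood 1410 [[626.0, -249.0, 22.0], [631.0, -227.0, 51.0], [657.0, -214.0, 101.0]]
scene trim 31 62.11342981042799 ((536.2582397460938, 11.643646240234375), (189.15089416503906, 41.241790771484375), 14.916560173034668) knob 96 [555.1 106.9 142.2] [570.5 128.4 158.9]
  blue under hood 241 [[600.0, -414.0, 154.0], [608.0, -350.0, 158.0], [713.0, -197.0, 163.0]]
side trim 46 60.87145075935905 ((469.7258605957031, 83.1112060546875), (198.06825256347656, 105.95602416992188), 82.60330200195312) knob 94 [541.5 113.5 140.3] [562.4 128.8 156.5]
  blue under hood 0 None
```

The cover's knob is now near (545,110) and low, so the cover was knocked aside after release and is probably tilted. I'll fit its lid plane and knob from the depth maps.

```bash
cat > pose.py <<'E'
from h import *
rng=np.random.default_rng(0)
def ransac(Q,tol=2,up=0.7):
    best=None
    for _ in range(600):
        a,b,c=Q[rng.choice(len(Q),3,False)];n=np.cross(b-a,c-a);L=np.linalg.norm(n)
        if L<200: continue
        n/=L;n*=np.sign(n[2])
        if n[2]<up: continue
        k=abs((Q-a)@n)<tol
        if best is None or k.sum()>best[0].sum(): best=(k,n)
    k=best[0];c=Q[k].mean(0);n=np.linalg.svd(Q[k]-c,full_matrices=False)[2][2];n*=np.sign(n[2]);return k,c,n
for nm in ("wrist","scene","side"):
    im=robot.get_image(nm);P=cloud(im);hs=cv2.cvtColor(im["color"],cv2.COLOR_RGB2HSV).astype(int);H,S,V=hs[...,0],hs[...,1],hs[...,2]
    orange=(H<18)&(S>140)
    kn=orange&(P[...,2]>112)&(P[...,2]<175)&(np.hypot(P[...,0]-545,P[...,1]-108)<40)
    K=P[kn];
    if len(K)>40:
        kk,kc,kn_=ransac(K,1.5,0.5);print(nm,"knob pts",len(K),"top plane inl",kk.sum(),kc.round(1),kn_.round(3),"tilt",np.degrees(np.arccos(kn_[2])).round(1))
        c=kc
    m=(~orange)&(P[...,2]>64)&(P[...,2]<150)&(np.hypot(P[...,0]-545,P[...,1]-108)<140)&(V>90)
    Q=P[m]; print("  cand",len(Q))
    if len(Q)>200:
        Q=Q[rng.choice(len(Q),min(3000,len(Q)),False)];k,c,n=ransac(Q);r=cv2.minAreaRect(Q[k][:,:2].astype(np.float32))
        print("  lid inl",k.sum(),c.round(1),n.round(3),"tilt",np.degrees(np.arccos(n[2])).round(1),r,"z",Q[k][:,2].min().round(),Q[k][:,2].max().round())
    t=orange&(P[...,2]>-3)&(P[...,2]<112)&(np.hypot(P[...,0]-545,P[...,1]-108)<140);T=P[t]
    print("  trim",len(T),[x.round().astype(int).tolist() for x in T[::max(1,len(T)//14)]])
E
python3 pose.py; python3 tilt.py
```

```text
wrist knob pts 1276 top plane inl 459 [542.3 100.6 138.2] [-0.474 -0.724  0.501] tilt 59.9
  cand 16892
  lid inl 1727 [527.5  93.8 121. ] [0.235 0.374 0.897] tilt 26.2 ((537.824951171875, 100.53931427001953), (159.52586364746094, 157.02017211914062), 9.865166664123535) z 64.0 150.0
  trim 2853 [[408, 135, -2], [425, 146, -2], [431, 164, -2], [437, 168, 1], [440, 102, 63], [446, 80, 73], [447, 189, -2], [448, 83, 81], [459, 36, 91], [454, 204, -1], [463, 33, 100], [463, 212, -1], [496, -8, 97], [506, 242, -1], [627, 14, 57]]
scene knob pts 99 top plane inl 26 [556.  115.5 151.2] [0.455 0.247 0.855] tilt 31.2
  cand 1989
  lid inl 910 [553.6 101.1 114. ] [0.233 0.374 0.897] tilt 26.2 ((545.3241577148438, 100.84941864013672), (159.4368133544922, 170.7799530029297), 15.468528747558594) z 66.0 150.0
  trim 337 [[476, -9, 110], [517, -2, 91], [560, 7, 80], [588, 164, 9], [609, 98, 40], [613, 74, 43], [629, 199, 1], [642, 205, -3], [626, 48, 1], [657, 121, -1], [653, 73, 3], [669, 107, 3], [653, 40, 2], [670, 69, 3], [670, 51, 1]]
side knob pts 102 top plane inl 30 [540.  111.9 136.6] [-0.772 -0.273  0.574] tilt 55.0
  cand 1886
  lid inl 841 [535.5 108.2 113.4] [0.239 0.376 0.895] tilt 26.5 ((542.82421875, 104.58798217773438), (170.6642303466797, 160.9698486328125), 10.663307189941406) z 64.0 150.0
  trim 1043 [[639, 50, 112], [634, 193, -2], [605, 195, -1], [598, 224, -1], [572, 214, 4], [440, 108, 71], [539, 186, -3], [505, 144, -1], [529, 223, 0], [487, 162, 1], [492, 200, -1], [496, 239, 0], [467, 196, -2], [452, 194, -3], [420, 164, 0]]
yaw -166.1980805085025 fix rotvec deg [ 0.03 -0.1  -0.  ] [411.8  18.6 266.9] q [ 0.05  0.03 -0.12  1.42  0.   -0.2 ] [ 1.4  0.6 -0.8]
```

The cover is tipped 26° over the carrier's corner, normal (0.236,0.375,0.896). I'll find the knob's axis and top so I can grip along that normal.

```bash
cat > knob.py <<'E'
from h import *
n=np.array([.236,.375,.896]);n/=np.linalg.norm(n)
e1=np.cross([0,0,1],n);e1/=np.linalg.norm(e1);e2=np.cross(n,e1)
tops=[]
for nm in ("wrist","scene","side"):
    im=robot.get_image(nm);P=cloud(im);hs=cv2.cvtColor(im["color"],cv2.COLOR_RGB2HSV).astype(int);H,S,V=hs[...,0],hs[...,1],hs[...,2]
    o=((H<18)&(S>140)&(P[...,2]>105)&(P[...,2]<175)&(np.hypot(P[...,0]-545,P[...,1]-108)<45))
    N,l,st,c=cv2.connectedComponentsWithStats(o.astype(np.uint8));i=1+np.argmax(st[1:,4]);K=P[l==i]
    m=(~o)&(P[...,2]>70)&(P[...,2]<145)&(np.hypot(P[...,0]-540,P[...,1]-103)<70)&(V>90);d=np.median((P[m]@n)[abs(P[m]@n-np.median(P[m]@n))<8])
    h=K@n-d; print(nm,st[i],"lid d",d.round(1),"h pct",np.percentile(h,[2,50,90,98]).round(1))
    side=K[(h>4)&(h<42)];q=np.c_[side@e1,side@e2].astype(np.float32)
    print("  ext e1,e2",q.min(0).round(1),q.max(0).round(1),"enc",cv2.minEnclosingCircle(q))
    cap=K[h>36];
    if len(cap)>8:
        qc=np.c_[cap@e1,cap@e2].astype(np.float32);(a,b),r=cv2.minEnclosingCircle(qc);t=a*e1+b*e2+(d+40)*n;print("  cap",len(cap),t.round(1),round(r,1))
E
python3 knob.py
```

```text
wrist [ 323  316   43   50 1279] lid d 268.3 h pct [ 1.9 25.8 40.  40.4]
  ext e1,e2 [-418.8 -301.4] [-391.4 -271.2] enc ((-405.1678771972656, -286.04595947265625), 15.470023155212402)
  cap 344 [552.4 117.  149.5] 15.3
scene [319 195  12  12  99] lid d 270.9 h pct [ 0.8 28.  41.2 43.8]
  ext e1,e2 [-422.4 -297.9] [-392.5 -272.9] enc ((-407.5545959472656, -284.851318359375), 15.281303405761719)
  cap 36 [554.  117.3 151.8] 14.0
side [227 221  12  14 102] lid d 269.0 h pct [ 2.7 27.4 40.5 42.1]
  ext e1,e2 [-416.1 -298.5] [-383.9 -273.3] enc ((-400.0384521484375, -284.51190185546875), 16.5356388092041)
  cap 30 [549.2 118.  150.6] 14.8
```

```bash
cat > gplan.py <<'E'
# general planner: rows from state to pose list (pos, M, step mm)
import json
from h import *
def D(yaw): a=np.radians(yaw);return np.array([[np.cos(a),np.sin(a),0],[np.sin(a),-np.cos(a),0],[0,0,-1]])
def tilted(n,yaw):
    M=D(yaw);z=-np.array(n)/np.linalg.norm(n);v=np.cross(M[:,2],z);s=np.linalg.norm(v);return R.from_rotvec(v/s*np.arcsin(s)).as_matrix()@M
def go(wps):
    s=robot.state();p=np.array(s["position"]);M=rot(s["eef_rot"]);out=[]
    for t,T,step in wps:
        rv=R.from_matrix(M.T@T).as_rotvec();k=int(np.ceil(max(np.linalg.norm(t-p)/step,np.degrees(np.linalg.norm(rv))/8,1)))
        p0,M0=p.copy(),M.copy()
        for i in range(1,k+1):
            d=M.T@(p0+(np.array(t)-p0)*i/k-p)/10;d=d.round(1 if i<k else 2)
            N=M0@R.from_rotvec(rv*i/k).as_matrix();r=np.degrees(R.from_matrix(M.T@N).as_rotvec()).round(1)
            p=p+M@d*10;M=M@R.from_rotvec(np.radians(r)).as_matrix();out.append([d.tolist(),r.tolist()])
        out.append("--")
    print(json.dumps(out).replace(" ",""))
E
python3 - <<'E'
from gplan import *
n=np.array([.236,.375,.896]);n/=np.linalg.norm(n);top=np.array([552.8,117.7,150.3])
T=tilted(n,193.8)
go([(top+120*n,T,45),(top+0*n,T,40),(top-46.5*n,T,16)])
E
```

```text
[[[-4.0,2.0,0.2],[3.7,3.8,0.0]],[[-4.0,2.0,-0.3],[3.6,3.7,0.0]],[[-3.9,1.9,-0.6],[3.7,3.8,0.0]],[[-3.9,1.9,-1.0],[3.7,3.7,0.0]],[[-3.86,1.89,-1.32],[3.6,3.8,0.0]],"--",[[0.0,-0.0,3.0],[0.0,-0.0,0.0]],[[0.0,-0.0,3.0],[0.0,-0.0,0.0]],[[0.0,-0.0,3.0],[0.0,-0.0,0.0]],[[0.0,-0.01,3.0],[0.0,-0.0,0.0]],"--",[[0.0,0.0,1.6],[0.0,-0.0,0.0]],[[0.0,0.0,1.5],[0.0,-0.0,0.0]],[[0.0,0.0,1.55],[0.0,-0.0,0.0]],"--"]
```

Emit:
arm_command --series '[[[-4.0,2.0,0.2],[3.7,3.8,0]],[[-4.0,2.0,-0.3],[3.6,3.7,0]],[[-3.9,1.9,-0.6],[3.7,3.8,0]],[[-3.9,1.9,-1.0],[3.7,3.7,0]],[[-3.9,1.9,-1.3],[3.6,3.8,0]],[[0,0,0],[0,0,0]],[[0,0,2.5],[0,0,0]],[[0,0,2.5],[0,0,0]],[[0,0,0],[0,0,0]],[[0,0,0],[0,0,0]]]'

```text
time_s: 65.18
position: [566.4, 141.2, 215.3]
eef_rot: [-0.14, -0.117, 0.968, -0.172]
ft_force: [0.2, -0.0, 0.3]
gripper_width: 84.9
grasp_force: 0.0
```

```bash
python3 knob.py | grep -A2 -E "wrist|scene"; python3 - <<'E'
from gplan import *
n=np.array([.236,.375,.896]);n/=np.linalg.norm(n);top=np.array([552.8,117.7,150.3])
T=tilted(n,193.8);s=robot.state();M=rot(s["eef_rot"]);print(s["position"].round(1),s["q"].round(2),np.degrees(R.from_matrix(M.T@T).as_rotvec()).round(2),"knob top in tool",(M.T@(top-s["position"])).round(1))
go([(top+0*n,T,40),(top-46.5*n,T,16)])
E
```

```text
wrist [ 270  184   40   51 1602] lid d 268.3 h pct [ 7.9 39.6 40.6 41.1]
  ext e1,e2 [-420.5 -300.9] [-391.6 -272.3] enc ((-406.0929260253906, -286.8231506347656), 14.667892456054688)
  cap 1280 [553.5 116.9 149.2] 14.6
scene [319 195  12  12 100] lid d 271.1 h pct [-0.8 30.5 40.6 42. ]
  ext e1,e2 [-423.6 -297.4] [-392.6 -271.8] enc ((-407.54681396484375, -286.48529052734375), 16.03692626953125)
  cap 39 [555.1 117.3 151.7] 15.7
[566.8 141.6 214.9] [ 0.39  0.65  0.56  1.85 -0.26  0.19] [ 0.44  0.52 -0.02] knob top in tool [-2.7  1.5 70.2]
[[[-0.1,0.1,3.5],[0.2,0.3,-0.0]],[[-0.19,0.06,3.52],[0.2,0.2,-0.0]],"--",[[-0.0,-0.0,1.5],[0.0,0.0,-0.0]],[[-0.0,-0.0,1.6],[0.0,0.0,-0.0]],[[-0.0,-0.0,1.55],[0.0,0.0,-0.0]],"--"]Traceback (most recent call last):
  File "knob.py", line 8, in <module>
    N,l,st,c=cv2.connectedComponentsWithStats(o.astype(np.uint8));i=1+np.argmax(st[1:,4]);K=P[l==i]
                                                                      ~~~~~~~~~^^^^^^^^^^
    return _wrapfunc(a, 'argmax', axis=axis, out=out, **kwds)
    return bound(*args, **kwds)
ValueError: attempt to get argmax of an empty sequence
```

Emit:
arm_command --series '[[[-0.15,0.1,3.5],[0.2,0.3,0]],[[-0.2,0,3.5],[0.2,0.2,0]],[[0,0,1.5],[0,0,0]],[[0,0,0],[0,0,0]],[[0,0,0],[0,0,0]]]'

```text
time_s: 65.95
position: [550.1, 111.8, 136.9]
eef_rot: [-0.144, -0.117, 0.967, -0.176]
ft_force: [0.3, 0.4, 0.4]
gripper_width: 85.1
grasp_force: 0.0
```

Emit:
arm_command --series '[[[0,0,1.5],[0,0,0]],[[0,0,1.2],[0,0,0]],[[0,0,0],[0,0,0]],[[0,0,0],[0,0,0]]]'

```text
time_s: 66.45
position: [543.2, 101.4, 112.2]
eef_rot: [-0.144, -0.117, 0.967, -0.177]
ft_force: [-0.1, -0.1, 0.4]
gripper_width: 85.0
grasp_force: 0.0
```

Emit:
arm_command --series '[[[0,0,0],[0,0,0]],[[0,0,0],[0,0,0]],[[0,0,0],[0,0,0]],[[0,0,0],[0,0,0]],[[0,0,0],[0,0,0]],[[0,0,0],[0,0,0]],[[0,0,0],[0,0,0]]]' --grip 0

```text
time_s: 67.32
position: [543.1, 101.2, 111.9]
eef_rot: [-0.144, -0.117, 0.967, -0.177]
ft_force: [1.4, 0.9, 3.0]
gripper_width: 28.2
grasp_force: 59.0
```

Emit:
arm_command --series '[[[0,0,-0.5],[0,0,0]],[[0,0,-1],[0,0,0]],[[0,0,-2],[0,0,0]],[[0,0,-3],[0,0,0]],[[0,0,-3],[0,0,0]],[[0,0,-3],[0,0,0]],[[0,0,-1],[0,0,0]],[[0,0,0],[0,0,0]]]'

```text
time_s: 68.32
position: [575.5, 152.5, 233.2]
eef_rot: [-0.144, -0.117, 0.967, -0.176]
ft_force: [-0.2, 0.2, -3.7]
gripper_width: 28.3
grasp_force: 59.4
```

```bash
python3 - <<'E'
from gplan import *
p=robot.state()["position"]; print(p)
go([(np.array([540,100,250]),D(193.8),40)])
E
```

```text
[575.46140905 152.4772181  233.18016707]
[[[1.2,-1.1,0.3],[-4.6,-4.7,0.0]],[[1.2,-1.1,0.2],[-4.5,-4.8,-0.0]],[[1.2,-1.1,-0.1],[-4.6,-4.7,0.0]],[[1.21,-1.06,-0.22],[-4.6,-4.7,0.0]],"--"]
```

Emit:
arm_command --series '[[[1.2,-1.1,0.3],[-4.6,-4.7,0]],[[1.2,-1.1,0.2],[-4.5,-4.8,0]],[[1.2,-1.1,-0.1],[-4.6,-4.7,0]],[[1.2,-1.1,-0.2],[-4.6,-4.7,0]],[[0,0,0],[0,0,0]],[[0,0,0],[0,0,0]]]'

```text
time_s: 69.08
position: [539.5, 98.8, 249.4]
eef_rot: [-0.001, -0.12, 0.993, -0.0]
ft_force: [0.3, -0.1, -2.2]
gripper_width: 28.1
grasp_force: 59.7
```

```bash
python3 tilt.py; sed 's/>7)/>100)/' lev.py > lev4.py; python3 lev4.py | head -1; python3 - <<'E'
from h import *
# lid edges & yaw from wrist depth: lid plane points
s=robot.state();im=robot.get_image("wrist");P=cloud(im);L=(P-s["position"])@rot(s["eef_rot"])
hs=cv2.cvtColor(im["color"],cv2.COLOR_RGB2HSV).astype(int)
m=(abs(L[...,2]-3)<8)&(np.abs(L[...,0])<130)&(np.abs(L[...,1])<130)
Q=L[m];print(len(Q),"lid z",np.median(Q[:,2]).round(1),cv2.minAreaRect(Q[:,:2].astype(np.float32)),Q.min(0).round(),Q.max(0).round())
A=np.c_[Q[:,:2],np.ones(len(Q))];print("lid plane slopes in tool (deg)",np.degrees(np.linalg.lstsq(A,Q[:,2],rcond=None)[0][:2]).round(2))
# far edge: max tool x per y bin; side edges
for lo in range(-60,70,20):
    b=Q[(Q[:,1]>lo)&(Q[:,1]<lo+20)]; print(lo+10,np.percentile(b[:,0],99.5).round(1) if len(b) else None,end=" ")
print()
for lo in range(0,80,20):
    b=Q[(Q[:,0]>lo)&(Q[:,0]<lo+20)]; print(lo+10,b[:,1].min().round(1) if len(b) else None,b[:,1].max().round(1) if len(b) else None,end=" ")
E
```

```text
yaw -166.26697083111745 fix rotvec deg [-0.01 -0.17  0.  ] [539.5  98.8 249.4] q [ 0.18  0.27  0.13  1.43 -0.   -0.06] [ 0.3 -0.1 -2.2]
175 137 rms 2.12973823762187 slopes [2.23400387e-02 2.55585849e-02 1.76131132e+02] tilt 1.9442055783879721 axis [-0.75292292  0.65810871  0.        ] tool rotvec deg [1.1 1.6 0. ] box ((540.1719970703125, 100.5893783569336), (172.02969360351562, 171.02346801757812), 12.217320442199707) z 190.69344322255506 [442.6671255    1.7932588  184.38806168] [637.60935066 196.74793824 197.37699956]
74366 lid z -1.5 ((-1.2063674926757812, -1.0071563720703125), (167.22463989257812, 167.43675231933594), 1.448315978050232) [-87. -86.  -5.] [84. 84.  1.]
lid plane slopes in tool (deg) [ 0.12 -0.15]
-50 83.0 -30 82.6 -10 82.1 10 81.7 30 81.2 50 80.5 70 80.1 
10 -84.3 82.8 30 -83.8 83.4 50 -83.3 83.6 70 -83.0 84.4
```

Level in the grip, cover yaw 12.3°, lid 1.5 mm above the TCP. So the placing height is about 124. Moving over the carrier.

```bash
python3 - <<'E'
from gplan import *
go([(np.array([508.1,42.7,200]),D(193.95),40),(np.array([508.1,42.7,145]),D(193.95),20)])
E
```

```text
[[[1.5,-1.6,1.6],[0.0,-0.1,-0.0]],[[1.5,-1.6,1.6],[0.0,-0.0,-0.1]],[[1.47,-1.58,1.67],[0.0,-0.1,-0.0]],"--",[[-0.0,0.0,1.8],[0.0,0.0,-0.0]],[[-0.0,0.0,1.9],[0.0,0.0,-0.0]],[[-0.0,0.0,1.8],[0.0,0.0,-0.0]],"--"]
```

Emit:
arm_command --series '[[[1.5,-1.6,1.6],[0,-0.1,0]],[[1.5,-1.6,1.6],[0,0,-0.2]],[[1.5,-1.6,1.6],[0,0,0]],[[0,0,0],[0,0,0]],[[0,0,1.8],[0,0,0]],[[0,0,1.9],[0,0,0]],[[0,0,1.2],[0,0,0]],[[0,0,0],[0,0,0]],[[0,0,0],[0,0,0]]]'

```text
time_s: 70.45
position: [508.1, 42.0, 153.1]
eef_rot: [0.0, -0.122, 0.993, 0.0]
ft_force: [0.4, -0.0, -2.1]
gripper_width: 28.2
grasp_force: 59.7
```

```bash
python3 tilt.py; python3 - <<'E'
from gplan import *
go([(np.array([508.1,42.7,127]),D(193.95),12)])
E
```

```text
yaw -166.01098540687556 fix rotvec deg [0.02 0.04 0.  ] [508.1  42.  153.1] q [ 0.08  0.24 -0.17  1.17  0.   -0.16] [ 0.4 -0.  -2.1]
[[[-0.0,0.0,0.9],[0.0,0.0,0.0]],[[-0.0,0.0,0.8],[0.0,0.0,0.0]],[[-0.02,0.07,0.91],[0.0,0.0,0.0]],"--"]
```

Emit:
arm_command --series '[[[0,0,0.9],[0,0,0]],[[0,0.05,0.9],[0,0,0]],[[0,0,0.5],[0,0,0]],[[0,0,0.3],[0,0,0]],[[0,0,0.1],[0,0,0]],[[0,0,0],[0,0,0]],[[0,0,0],[0,0,0]]]'

```text
time_s: 71.32
position: [507.6, 42.2, 125.7]
eef_rot: [0.0, -0.122, 0.993, 0.0]
ft_force: [0.5, -1.1, -2.5]
gripper_width: 27.8
grasp_force: 59.7
```

Emit:
arm_command --series '[[[0,0,0.1],[0,0,0]],[[0,0,0.1],[0,0,0]],[[0,0,0],[0,0,0]]]'

```text
time_s: 71.7
position: [507.5, 42.3, 123.6]
eef_rot: [0.0, -0.122, 0.993, 0.0]
ft_force: [0.4, -0.2, -0.8]
gripper_width: 28.2
grasp_force: 59.9
```

Emit:
arm_command --series '[[[0,0,0.05],[0,0,0]],[[0,0,0.05],[0,0,0]],[[0,0,0],[0,0,0]]]'

```text
time_s: 72.08
position: [507.5, 42.4, 123.4]
eef_rot: [0.0, -0.122, 0.993, 0.0]
ft_force: [-3.0, 1.1, 9.2]
gripper_width: 28.0
grasp_force: 60.9
```

Emit:
arm_command --series '[[[0,0,0],[0,0,0]],[[0,0,0],[0,0,0]],[[0,0,0],[0,0,0]],[[0,0,0],[0,0,0]],[[0,0,0],[0,0,0]],[[0,0,0],[0,0,0]],[[0,0,0],[0,0,0]],[[0,0,-1],[0,0,0]],[[0,0,-2],[0,0,0]],[[0,0,-2],[0,0,0]]]' --grip 8.5

```text
time_s: 73.32
position: [507.5, 42.2, 173.7]
eef_rot: [0.0, -0.122, 0.993, 0.0]
ft_force: [-0.2, -0.4, 0.2]
gripper_width: 84.9
grasp_force: 0.0
```

Emit:
arm_command --series '[[[0,0,-4],[0,0,0]],[[0,0,-5],[0,0,0]],[[0,0,0],[0,0,0]]]'

```text
time_s: 73.7
position: [509.2, 42.3, 266.9]
eef_rot: [0.003, -0.122, 0.993, 0.0]
ft_force: [1.5, 0.4, 0.6]
gripper_width: 84.7
grasp_force: 0.0
```

```bash
python3 tilt.py; cat > chk.py <<'E'
from h import *
def rect(im,m,h):
    v,u=np.nonzero(m);return np.array([ray(im,a,b,h)[:2] for a,b in zip(u,v)],np.float32)
for nm in ("wrist","scene","side"):
    im=robot.get_image(nm);P=cloud(im);hs=cv2.cvtColor(im["color"],cv2.COLOR_RGB2HSV).astype(int);o=(hs[...,0]<18)&(hs[...,1]>140)
    near=np.hypot(P[...,0]-507,P[...,1]-42)<135
    k=o&near&(P[...,2]>158)&(P[...,2]<172); lid=near&(abs(P[...,2]-126)<4)
    print(nm,"knob top",k.sum(),cv2.minEnclosingCircle(rect(im,k,166)) if k.sum()>5 else None)
    if lid.sum()>50: print("  lid",lid.sum(),np.median(P[lid][:,2]),cv2.minAreaRect(P[lid][:,:2].astype(np.float32)))
    g=near&(abs(P[...,2]-56)<3)&(hs[...,1]<60); print("  deck",g.sum(),cv2.minAreaRect(P[g][:,:2].astype(np.float32)) if g.sum()>50 else None)
E
python3 chk.py
```

```text
yaw -166.02283643385434 fix rotvec deg [-0.04  0.39 -0.  ] [509.2  42.3 266.9] q [ 0.08  0.2   0.07  1.44  0.   -0.16] [1.5 0.4 0.6]
wrist knob top 1066 ((506.6475830078125, 40.95699691772461), 14.989508628845215)
  lid 32554 125.10459855934758 ((508.5831604003906, 41.80607604980469), (166.53787231445312, 166.84678649902344), 12.605278968811035)
  deck 1828 ((419.08184814453125, 22.4132080078125), (9.644481658935547, 189.90318298339844), 12.634747505187988)
scene knob top 54 ((512.8129272460938, 40.57398986816406), 20.485057830810547)
  lid 1384 127.03775881008204 ((508.80767822265625, 42.58723449707031), (173.38320922851562, 169.86354064941406), 12.841866493225098)
  deck 217 ((509.4815673828125, 43.19158935546875), (191.0815887451172, 190.53738403320312), 11.984289169311523)
side knob top 51 ((503.48175048828125, 47.93818664550781), 17.62622833251953)
  lid 875 124.98267638846664 ((504.7678527832031, 52.507320404052734), (171.82977294921875, 152.73004150390625), 12.8768892288208)
  deck 163 ((482.0947570800781, 126.40788269042969), (192.5850830078125, 61.76815414428711), 27.512590408325195)
```

The cover is square and centred: lid (508.6,41.8) at 12.6° against deck 12.6°. Retreat clear, wait a little and re-check.

Emit:
arm_command --series '[[[3,-3,-1],[0,0,0]],[[4,-5,0],[0,0,0]],[[4,-5,0],[0,0,0]],[[3,-3,0],[0,0,0]],[[0,0,0],[0,0,0]],[[0,0,0],[0,0,0]],[[0,0,0],[0,0,0]],[[0,0,0],[0,0,0]],[[0,0,0],[0,0,0]],[[0,0,0],[0,0,0]]]'

```text
time_s: 75.1
position: [411.7, -143.9, 272.4]
eef_rot: [-0.0, -0.122, 0.993, 0.0]
ft_force: [-0.1, 0.1, 0.3]
gripper_width: 85.0
grasp_force: 0.0
```

Emit:
arm_command --series '[[[0,0,0],[0,0,0]],[[0,0,0],[0,0,0]],[[0,0,0],[0,0,0]],[[0,0,0],[0,0,0]],[[0,0,0],[0,0,0]],[[0,0,0],[0,0,0]],[[0,0,0],[0,0,0]],[[0,0,0],[0,0,0]],[[0,0,0],[0,0,0]],[[0,0,0],[0,0,0]]]'

```text
time_s: 76.35
position: [411.5, -144.1, 272.4]
eef_rot: [-0.0, -0.122, 0.993, 0.0]
ft_force: [0.1, 0.9, 1.0]
gripper_width: 85.2
grasp_force: 0.0
```

```bash
python3 tilt.py; python3 chk.py; python3 - <<'E'
from h import *
import pickle
# bystanders & cups: compare scene now with the start, and look for the cups under the hood
for nm in ("scene","side"):
    a=pickle.load(open(nm+"0.pkl","rb"));b=robot.get_image(nm)
    d=cv2.absdiff(cv2.GaussianBlur(a["color"],(5,5),0),cv2.GaussianBlur(b["color"],(5,5),0)).max(-1)>45
    P=cloud(a);n,l,st,c=cv2.connectedComponentsWithStats(cv2.morphologyEx(d.astype(np.uint8),cv2.MORPH_OPEN,np.ones((3,3))))
    for i in range(1,n):
        if st[i,4]>25: print(nm,st[i].tolist(),"old at",np.median(P[l==i],0).round().tolist())
    hs=cv2.cvtColor(b["color"],cv2.COLOR_RGB2HSV).astype(int)
im=robot.get_image("wrist");P=cloud(im);hs=cv2.cvtColor(im["color"],cv2.COLOR_RGB2HSV).astype(int)
bl=(hs[...,0]>100)&(hs[...,0]<126)&(hs[...,1]>60)&(P[...,0]>600)&(P[...,1]<-150)&(P[...,2]<140)
n,l,st,c=cv2.connectedComponentsWithStats(bl.astype(np.uint8))
for i in range(1,n):
    if st[i,4]>40: print("cup?",st[i].tolist(),np.percentile(P[l==i],[3,50,97],axis=0).round().tolist())
E
```

```text
yaw -166.02416445014003 fix rotvec deg [ 0.03 -0.01 -0.  ] [ 411.5 -144.1  272.4] q [-0.34  0.07 -0.07  1.44  0.   -0.58] [0.1 0.9 1. ]
wrist knob top 0 None
  lid 11985 125.0429498728418 ((503.1612243652344, 40.93653869628906), (156.7933807373047, 167.6295623779297), 12.579108238220215)
  deck 3026 ((507.27947998046875, 42.27545928955078), (190.8506317138672, 191.2373809814453), 12.628400802612305)
scene knob top 51 ((511.63031005859375, 44.29264450073242), 18.497486114501953)
  lid 1371 127.14053899525231 ((507.794677734375, 44.21229553222656), (172.0767364501953, 171.1841278076172), 12.496994018554688)
  deck 219 ((508.55902099609375, 42.18318176269531), (193.18450927734375, 190.45945739746094), 13.385780334472656)
side knob top 49 ((502.7632751464844, 46.86933517456055), 17.86836051940918)
  lid 1310 124.94118612222451 ((507.6289978027344, 44.904640197753906), (170.4837646484375, 168.7777099609375), 12.65598201751709)
  deck 207 ((470.4026794433594, 115.21639251708984), (211.14703369140625, 98.53108978271484), 41.82603454589844)
scene [51, 0, 120, 97, 4849] old at [180.0, -485.0,
[... 1962 characters left out ...]
side [310, 277, 8, 4, 30] old at [97.0, 73.0, 326.0]
side [144, 279, 65, 34, 1137] old at [475.0, 359.0, 2.0]
side [388, 302, 16, 26, 243] old at [84.0, -241.0, -1.0]
side [308, 313, 9, 6, 36] old at [64.0, 89.0, 225.0]
side [208, 332, 50, 27, 643] old at [223.0, 274.0, -1.0]
side [300, 336, 23, 23, 236] old at [111.0, 62.0, 9.0]
side [208, 339, 69, 35, 810] old at [162.0, 224.0, -1.0]
side [378, 354, 21, 22, 235] old at [-111.0, -9.0, 194.0]
side [296, 411, 32, 9, 181] old at [-71.0, 146.0, -1.0]
cup? [55, 291, 63, 37, 650] [[628.0, -356.0, 22.0], [631.0, -343.0, 50.0], [637.0, -323.0, 101.0]]
cup? [166, 307, 29, 43, 695] [[627.0, -233.0, 24.0], [633.0, -224.0, 61.0], [648.0, -215.0, 96.0]]
```

```bash
python3 -c "
from rig import robot
print(robot.job_done())"
```

```text
the job is handed in; nothing more can be done
None
```

The job is handed in: both cups stand upright on the tray, which is fully home, and the cover is back squarely on the empty carrier; after a first placing it was found tipped off the carrier (cause not established), so I picked it up and set it down again.

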